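# Change the cassettes of a three-bay dock and screw them in

## Task

First pull the spent cassette (orange grip) out of the dock against its detent and lay it flat in the grey tray. Then slide every fresh cassette (blue grip) fully home into a bay of its own, any bay, and lock it in with that bay's self-tapping knob screw: push down firmly while turning clockwise so that it bites, and go on until it is fully down. Leave the screw of an empty bay unstarted, and do not knock the jar or the timer about.

Things in the scene. Friction and masses are not known exactly. Their poses are not given: they have to be found in the camera images.
- dock: white three-bay cassette dock, 168 x 215 x 24 mm, bolted down. Origin: underside, on the line of the bay mouths, middle bay; x into the bays, y left, z up. Its 4 mm grey base plate is the bays' floor and, from x = -70 mm to 0, an open apron before the mouths. Bays: flat tunnels 86 mm deep, 59.4 wide, 14 high, rounded mouths. A sprung ball in each holds a home cassette (pull 8 N, push past 5 N).
- bay_left (a point): left (+y) bay: where a cassette's origin lies when it is fully home (on the bay's floor, 4 mm above the dock's underside, 20.5 mm inside the mouth); x points into the bay, z up. The fin of a home cassette stands outside, before the mouth. A screw driven in an empty bay blocks it.
- screw_left_grip (a point): middle of the black bar grip of the left (+y) bay's knob screw: bar 42 mm along its x axis, 11 mm thick along y, 26 mm high (13 above and below this point), on a round hub. Screw axis vertical, 20 mm further into the bay than the bay's point. Free and unstarted, this point is 58 mm above the dock's underside; any start angle, turns without end. The knob springs back up when let go.
- screw_left (a joint): depth of the left (+y) self-tapping screw, m: 0 unstarted, 0.0064 fully down = 4.0 rad clockwise seen from above (10 mm a turn). Turned lightly it only spins. The knob gives on a spring: pushed 2.3 mm (10 N) it bites when turned, 5.5 mm (22 N) is the end; so hold it 3 to 5 mm below its free height (it sinks with the depth) and turn. Resists 0.05 N m, stays when let go, slips at the bottom.
- bay_mid (a point): middle bay: where a cassette's origin lies when it is fully home (on the bay's floor, 4 mm above the dock's underside, 20.5 mm inside the mouth); x points into the bay, z up. The fin of a home cassette stands outside, before the mouth. A screw driven in an empty bay blocks it.
- screw_mid_grip (a point): middle of the black bar grip of the middle bay's knob screw: bar 42 mm along its x axis, 11 mm thick along y, 26 mm high (13 above and below this point), on a round hub. Screw axis vertical, 20 mm further into the bay than the bay's point. Free and unstarted, this point is 58 mm above the dock's underside; any start angle, turns without end. The knob springs back up when let go.
- screw_mid (a joint): depth of the middle self-tapping screw, m: 0 unstarted, 0.0064 fully down = 4.0 rad clockwise seen from above (10 mm a turn). Turned lightly it only spins. The knob gives on a spring: pushed 2.3 mm (10 N) it bites when turned, 5.5 mm (22 N) is the end; so hold it 3 to 5 mm below its free height (it sinks with the depth) and turn. Resists 0.05 N m, stays when let go, slips at the bottom.
- bay_right (a point): right (-y) bay: where a cassette's origin lies when it is fully home (on the bay's floor, 4 mm above the dock's underside, 20.5 mm inside the mouth); x points into the bay, z up. The fin of a home cassette stands outside, before the mouth. A screw driven in an empty bay blocks it.
- screw_right_grip (a point): middle of the black bar grip of the right (-y) bay's knob screw: bar 42 mm along its x axis, 11 mm thick along y, 26 mm high (13 above and below this point), on a round hub. Screw axis vertical, 20 mm further into the bay than the bay's point. Free and unstarted, this point is 58 mm above the dock's underside; any start angle, turns without end. The knob springs back up when let go.
- screw_right (a joint): depth of the right (-y) self-tapping screw, m: 0 unstarted, 0.0064 fully down = 4.0 rad clockwise seen from above (10 mm a turn). Turned lightly it only spins. The knob gives on a spring: pushed 2.3 mm (10 N) it bites when turned, 5.5 mm (22 N) is the end; so hold it 3 to 5 mm below its free height (it sinks with the depth) and turn. Resists 0.05 N m, stays when let go, slips at the bottom.
- spent_left: white 130 x 56 x 12 mm cassette, orange grip. Origin: centre of the underside; x along its length to the rounded nose (+65 mm), z up. The grip is an upright fin 30 mm (x) by 12 mm (y), centred at x = -45 mm, from z = 12 to 47 mm. Blind screw hole at x = +20, detent groove near the nose. 100-160 g. Spent: starts home in the left bay, whose screw is undone; one spent cassette is present.
- spent_mid: white 130 x 56 x 12 mm cassette, orange grip. Origin: centre of the underside; x along its length to the rounded nose (+65 mm), z up. The grip is an upright fin 30 mm (x) by 12 mm (y), centred at x = -45 mm, from z = 12 to 47 mm. Blind screw hole at x = +20, detent groove near the nose. 100-160 g. Spent: starts home in the middle bay, whose screw is undone; one spent cassette is present.
- spent_right: white 130 x 56 x 12 mm cassette, orange grip. Origin: centre of the underside; x along its length to the rounded nose (+65 mm), z up. The grip is an upright fin 30 mm (x) by 12 mm (y), centred at x = -45 mm, from z = 12 to 47 mm. Blind screw hole at x = +20, detent groove near the nose. 100-160 g. Spent: starts home in the right bay, whose screw is undone; one spent cassette is present.
- cassette_a: white 130 x 56 x 12 mm cassette, blue grip. Origin: centre of the underside; x along its length to the rounded nose (+65 mm), z up. The grip is an upright fin 30 mm (x) by 12 mm (y), centred at x = -45 mm, from z = 12 to 47 mm. Blind screw hole at x = +20, detent groove near the nose. 100-160 g. Fresh: starts flat on the worktop; two or three are present.
- cassette_b: white 130 x 56 x 12 mm cassette, blue grip. Origin: centre of the underside; x along its length to the rounded nose (+65 mm), z up. The grip is an upright fin 30 mm (x) by 12 mm (y), centred at x = -45 mm, from z = 12 to 47 mm. Blind screw hole at x = +20, detent groove near the nose. 100-160 g. Fresh: starts flat on the worktop; two or three are present.
- cassette_c: white 130 x 56 x 12 mm cassette, blue grip. Origin: centre of the underside; x along its length to the rounded nose (+65 mm), z up. The grip is an upright fin 30 mm (x) by 12 mm (y), centred at x = -45 mm, from z = 12 to 47 mm. Blind screw hole at x = +20, detent groove near the nose. 100-160 g. Fresh: starts flat on the worktop; two or three are present.
- tray: low open grey tray, 190 (x) x 120 (y) x 24 mm high, walls 4 mm, inner floor 4 mm up, fixed. Origin: centre of its underside.
- jar: empty glass jar, 68 mm wide, 103 mm tall, at the left: leave it.
- timer: white lab timer, 64 x 62 x 20 mm, on the worktop near the robot: leave it.

How it is judged (in metres and radians):
On the way:
1. the spent cassette lies flat in the tray (x of spent_left in the frame of tray between -0.05 and 0.05 m and y of spent_left in the frame of tray between -0.05 and 0.05 m and z of spent_left in the frame of tray between -0.01 and 0.012 m and angle between each of spent_left, spent_mid, spent_right's own z axis and vertical below 0.15 rad and x of spent_mid in the frame of tray between -0.05 and 0.05 m and y of spent_mid in the frame of tray between -0.05 and 0.05 m and z of spent_mid in the frame of tray between -0.01 and 0.012 m and x of spent_right in the frame of tray between -0.05 and 0.05 m and y of spent_right in the frame of tray between -0.05 and 0.05 m and z of spent_right in the frame of tray between -0.01 and 0.012 m), for 0.2 s.
At the end, for the whole second after the job is handed in: The spent cassette lies flat inside the tray; every fresh cassette present is within 6 mm and 0.08 rad of home in a bay of its own, at rest, and the screw of that bay is driven at least 5.6 mm; the screw of a bay without a fresh cassette is driven less than 1 mm (all of step 1 and (((distance between cassette_a and bay_left below 0.006 m and angle between the x axis of cassette_a and the x axis of bay_left, either way round below 0.08 rad) and value of joint screw_left above 0.0056 m) or ((distance between cassette_a and bay_mid below 0.006 m and angle between the x axis of cassette_a and the x axis of bay_mid, either way round below 0.08 rad) and value of joint screw_mid above 0.0056 m) or ((distance between cassette_a and bay_right below 0.006 m and angle between the x axis of cassette_a and the x axis of bay_right, either way round below 0.08 rad) and value of joint screw_right above 0.0056 m)) and linear speed of each of cassette_a, cassette_b, cassette_c below 0.02 m/s and (((distance between cassette_b and bay_left below 0.006 m and angle between the x axis of cassette_b and the x axis of bay_left, either way round below 0.08 rad) and value of joint screw_left above 0.0056 m) or ((distance between cassette_b and bay_mid below 0.006 m and angle between the x axis of cassette_b and the x axis of bay_mid, either way round below 0.08 rad) and value of joint screw_mid above 0.0056 m) or ((distance between cassette_b and bay_right below 0.006 m and angle between the x axis of cassette_b and the x axis of bay_right, either way round below 0.08 rad) and value of joint screw_right above 0.0056 m)) and (((distance between cassette_c and bay_left below 0.006 m and angle between the x axis of cassette_c and the x axis of bay_left, either way round below 0.08 rad) and value of joint screw_left above 0.0056 m) or ((distance between cassette_c and bay_mid below 0.006 m and angle between the x axis of cassette_c and the x axis of bay_mid, either way round below 0.08 rad) and value of joint screw_mid above 0.0056 m) or ((distance between cassette_c and bay_right below 0.006 m and angle between the x axis of cassette_c and the x axis of bay_right, either way round below 0.08 rad) and value of joint screw_right above 0.0056 m)) and (value of joint screw_left below 0.001 m or (distance between cassette_a and bay_left below 0.006 m and angle between the x axis of cassette_a and the x axis of bay_left, either way round below 0.08 rad) or (distance between cassette_b and bay_left below 0.006 m and angle between the x axis of cassette_b and the x axis of bay_left, either way round below 0.08 rad) or (distance between cassette_c and bay_left below 0.006 m and angle between the x axis of cassette_c and the x axis of bay_left, either way round below 0.08 rad)) and (value of joint screw_mid below 0.001 m or (distance between cassette_a and bay_mid below 0.006 m and angle between the x axis of cassette_a and the x axis of bay_mid, either way round below 0.08 rad) or (distance between cassette_b and bay_mid below 0.006 m and angle between the x axis of cassette_b and the x axis of bay_mid, either way round below 0.08 rad) or (distance between cassette_c and bay_mid below 0.006 m and angle between the x axis of cassette_c and the x axis of bay_mid, either way round below 0.08 rad)) and (value of joint screw_right below 0.001 m or (distance between cassette_a and bay_right below 0.006 m and angle between the x axis of cassette_a and the x axis of bay_right, either way round below 0.08 rad) or (distance between cassette_b and bay_right below 0.006 m and angle between the x axis of cassette_b and the x axis of bay_right, either way round below 0.08 rad) or (distance between cassette_c and bay_right below 0.006 m and angle between the x axis of cassette_c and the x axis of bay_right, either way round below 0.08 rad))); the robot touches nothing.
It fails at once if the glass jar is knocked over (angle between jar's own z axis and vertical above 0.5 rad).
It fails at once if the timer is shoved more than 60 mm (distance of timer from where it was at the start of the episode above 0.06 m).
Of spent_left, spent_mid, spent_right only 1 to 1 are there at a start; the rules pass over those that are not, and their reading is None.
Of cassette_a, cassette_b, cassette_c only 2 to 3 are there at a start; the rules pass over those that are not, and their reading is None.
At some moment in a run one of cassette_a, cassette_b, cassette_c may be knocked a few centimetres aside while the robot is not near it.
Once in a run the grip may slacken for a moment while it holds something.
It also fails if it takes over 210 s, if anything falls off the work surface, if the arm or the gripper's body presses on something with over 40 N, if the wrist force passes 120 N, or if a joint passes its speed limit or range.

## Robot

A 6-joint arm with a two-finger parallel gripper is mounted at the origin on a cart in front of the work surface, level with it; the furniture and walls round the work are solid. World frame = base frame: x ahead of the robot, y to its left, z up, the work surface at z = 0. Lengths are in mm, angles in rad, forces in N, time in s.
With the tool pointing down it reaches from about 350 to 800 mm from the base axis. Payload 7.3 kg.
Tool frame: the origin (TCP) lies at the very end of the fingers, on their centre line; the grasp point (between the pads) lies grip_depth behind it (grip_depth is the distance from the TCP to the grasp point, in mm); z points along the fingers, y is the direction in which the jaws open and shut (so a half turn about z gives the same grasp; the last joint's range is limited). The gripper opens to 85 mm and grips with 20 to 120 N. Pads are 22 mm wide; open, the fingers measure 114 mm over their backs; the gripper's body (76 mm by 85 mm) begins 54 mm behind the grasp point. The pads swing forward as they close: fully open they stand 13 mm farther back than shut.
Start: joints at [-1.457, 0.342, 1.524, -0, 1.275, -0.146], TCP at [134.888, -507.395, 231.322] pointing down, gripper open.
Joint ranges: [-2.53, 2.53], [-0.77, 2.02], [0.04, 2.7], [-1, 4.14], [0.28, 2.66], [-3.11, 3.11]. Speed limits (rad/s): [2.57, 2.57, 3.14, 3.14, 3.14, 3.14].

## Interface

Orientations are given as [roll, pitch, yaw] about the fixed x, y, z axes, in that order (R = Rz(yaw) Ry(pitch) Rx(roll)).
In Python, from station import get_obs, camera, hand_in, spot_in, landmark_of, grip_depth gives the robot as it stands.
- The arm moves only by the shell command python3 -m jog 'ROWS' [FORCE]. ROWS is text: rows parted by semicolons, each of 5 numbers parted by spaces: the opening, from 0 (shut) to 1 (fully open), then the shift along the tool's x, y, z in mm, then the turn about the tool's z in rad. A call has 1 to 12 rows; each row shifts and turns the pose as measured when the row begins, along the tool's axes as they then stand; what a row does not reach is not made up. A row lasts 1/8 s, in which the tool goes at most 62.5 mm and 10.7 degrees, less where a joint would pass 70% of its speed; a pose out of reach is approached as far as the arm can. A call with a gripper value outside its range is refused whole. The fingers move at their own pace and stop on an object; FORCE is the grip in N (left out, the last holds). Time passes only in rows, so rows that do not move let the fingers close. It gives the time, the measured TCP pose, the force and the opening at its end, in the units of the state.
- get_obs(): the state, without advancing time (a new reading comes with each control period).
- camera(name): name is "scene" or "side" or "wrist"; returns a dict with "color" (480x640x3 uint8, blue, green, red), "range_z" (480x640 float32, mm along the optical axis (not along the pixel's ray), 0 where there is no reading), "mtx" (3x3 intrinsics, pixels), "extrinsics" (4x4, takes a point from world to camera coordinates). Camera axes: x right, y down, z forward; pixel columns grow to the right and rows downward; lengths in mm; the calibration is good to about 2 mm. A picture is of the moment at which its call begins.
- hand_in(): hands the job in, once; it reports no verdict.
Trained networks look in a picture, given as the dict that the camera call returned (one of the last four; its "shot" number tells which), for a name from the list of things; names that differ only in an ending like _2 or _b are one class to them, and where a whole thing is asked for, a point or a joint stands for the part that bears it (a point fixed in the world has none). Each returns a list of dicts, best first, with "score" (0 to 1); they miss things now and then, are a little off and sometimes report something else, mostly with a low value. They report only what shows in the picture. A call takes as long as a camera call.
- spot_in(picture, label): "at" ([column, row] in pixels, amid what is visible of it).
- landmark_of(picture, label): "at" ([column, row] in pixels: a listed point, or the origin of a listed thing).
The state is a dict: "clock": time; "joints": joint angles; "joint_velocities": joint speeds; "effort": joint torques, N m; "eef_pos": TCP position; "ee_rot": TCP orientation; "ft_force": force on the tool from outside, world axes, zero at the start; "wrist_torque": the same for the moment, N m; "opening": finger opening in mm.
Only numpy, scipy, OpenCV 4.12 (cv2) and the standard library are available. Lean on these libraries where they do the work, as an engineer would, in place of code of your own. Each camera call takes 0.05 s, during which the arm holds its last target. There are 200 camera calls.

## Working session

There is one attempt and no reset: what is moved stays moved. The work goes in short steps, Python scripts to look and compute and a shell command to move; the robot and the scene stay as the last step left them, time stands still between calls to the robot, and variables do not carry over. Pictures are saved under pics/ and viewed, about 12 in all and at most 16, crops included, and the job is handed in when it is done.

```bash
mkdir -p pics; ls
cat > h.py <<'E'
import numpy as np, cv2
from station import get_obs, camera, hand_in, spot_in, landmark_of, grip_depth
from scipy.spatial.transform import Rotation as Ro
def world(c,u,v,z=None,d=None):
    K=np.array(c["mtx"]);E=np.array(c["extrinsics"]);R=E[:3,:3];t=E[:3,3]
    r=np.linalg.inv(K)@[u,v,1.]
    if z is None:
        if d is None:
            w=c["range_z"][max(0,int(v)-2):int(v)+3,max(0,int(u)-2):int(u)+3];d=np.median(w[w>0]) if (w>0).any() else np.nan
        return R.T@(r*d-t)
    o=-R.T@t;D=R.T@r
    return o+D*(z-o[2])/D[2]
def cloud(c):
    K=np.array(c["mtx"]);E=np.array(c["extrinsics"]);d=c["range_z"].astype(float)
    v,u=np.mgrid[0:480,0:640]
    P=np.stack([(u-K[0,2])/K[0,0]*d,(v-K[1,2])/K[1,1]*d,d],-1)
    W=(P-E[:3,3])@E[:3,:3]
    W[d<=0]=np.nan
    return W
def save(c,n): cv2.imwrite(f"pics/{n}.png",c["color"])
E
python3 - <<'E'
from h import *
print(grip_depth, get_obs())
for n in ["scene","side"]:
    c=camera(n); save(c,n+"0")
    print(n,np.round(np.linalg.inv(c["extrinsics"])[:3,3]))
    for l in ["dock","bay_left","bay_mid","bay_right","screw_left_grip","screw_mid_grip","screw_right_grip","spent_left","cassette_a","tray","jar","timer"]:
        for r in landmark_of(c,l)[:4]:
            if r["score"]>.3: print(l,np.round(r["at"]),round(r["score"],2),np.round(world(c,*r["at"])))
E
```

```text
pics
18.700000000000003 {'clock': 0.0, 'joints': array([-1.45703920e+00,  3.42723165e-01,  1.52498384e+00,  2.26622829e-05,
        1.27540110e+00, -1.46000542e-01]), 'joint_velocities': array([ 0.00180685, -0.00178289, -0.00014047, -0.00055349, -0.000829  ,
       -0.00050288]), 'effort': array([-3.87184817e-03, -4.33690131e+01, -2.46011961e+01, -5.09624624e-04,
        7.91380880e-03, -3.82782855e-05]), 'eef_pos': array([ 134.82804891, -506.9934638 ,  230.63730652]), 'ee_rot': array([-3.14009648e+00, -2.41911504e-04,  2.59750872e-01]), 'ft_force': array([ 0.13302223,  0.5181681 , -1.01326707]), 'wrist_torque': array([ 0.02511931, -0.01222094,  0.02421613]), 'opening': 85.1723323349612}
scene [-683. -547.  830.]
dock [373. 270.] 0.74 [553. -34.   2.]
bay_left [356. 254.] 0.84 [575.  34.  23.]
bay_mid [372. 264.] 0.7 [569. -22.   8.]
bay_right [396. 270.] 0.96 [ 559. -101.   18.]
screw_left_grip [359. 245.] 0.64 [593.  37.  45.]
screw_mid_grip [379. 246.] 0.67 [594. -30.  60.]
screw_right_grip [400. 253.] 0.7 [585. -97.  61.]
spent_left [376. 245.] 0.67 [592. -18.  62.]
spent_left [3
[... 309 characters left out ...]
-20.  60.]
side [ 187. 1160.  908.]
dock [302. 224.] 0.72 [550.  -6.  19.]
bay_left [288. 234.] 0.61 [571.  61.  23.]
bay_mid [297. 223.] 0.93 [565.  -1.  23.]
bay_mid [270. 325.] 0.65 [506. 402.  12.]
bay_right [302. 213.] 0.91 [564. -53.  26.]
screw_left_grip [280. 217.] 0.55 [601.  43.  67.]
screw_mid_grip [296. 265.] 0.52 [513. 173.  12.]
screw_right_grip [292. 193.] 0.52 [ 613. -108.   55.]
spent_left [287. 232.] 0.67 [578.  54.  24.]
cassette_a [295. 265.] 0.91 [514. 174.  12.]
cassette_a [270. 325.] 0.88 [505. 402.  12.]
cassette_a [283. 295.] 0.59 [509. 295.  12.]
tray [336. 176.] 0.62 [ 525. -335.    4.]
jar [277. 415.] 0.72 [399. 647.  51.]
timer [381. 211.] 0.6 [ 330. -144.   19.]
```

Run:
```python
import cv2
a=cv2.imread("pics/scene0.png")[180:360,130:540];b=cv2.imread("pics/side0.png")[150:450,180:460]
cv2.imwrite("pics/s1.png",cv2.resize(a,(800,351),interpolation=2));cv2.imwrite("pics/s2.png",cv2.resize(b,(560,600),interpolation=2))
```

```text
(no output)
```

View pics/s1.png

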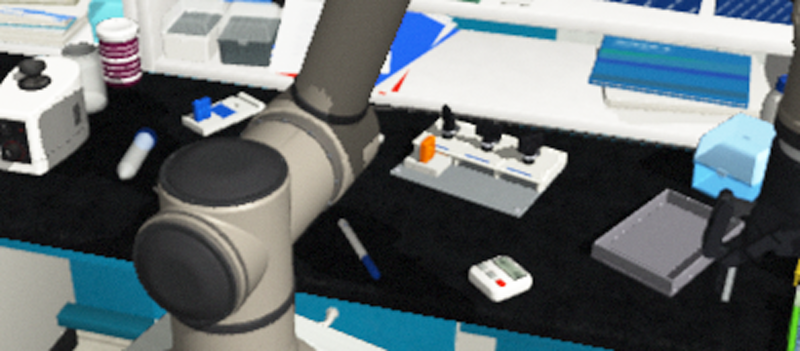

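View pics/s2.png

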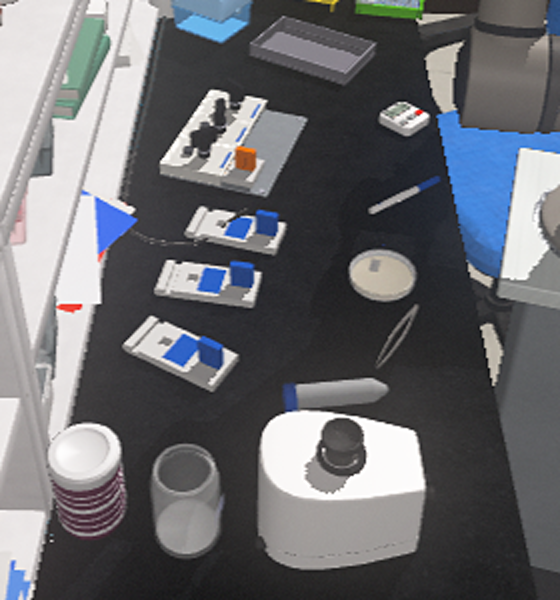

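Three fresh cassettes (side view, 268,220 / 240,275 / 210,350 in the crop), spent in the left bay, tray beyond the dock. I'll move over the dock to look closely.

```bash
python3 -m jog '1 47 -34 0 0;1 47 -34 0 0;1 47 -34 0 0;1 47 -34 0 0;1 47 -34 0 0;1 47 -34 0 0;1 47 -34 0 0;1 47 -34 0 0;1 47 -34 -5 0;1 47 -34 -5 0;1 10 0 -20 0.13;1 0 0 -20 0.13'
python3 - <<'E'
from h import *
o=get_obs();print(o["clock"],o["eef_pos"],o["ee_rot"],o["joints"])
c=camera("wrist");save(c,"w0");print(np.round(np.linalg.inv(c["extrinsics"]),2))
for l in ["bay_left","bay_mid","bay_right","screw_left_grip","screw_mid_grip","screw_right_grip","spent_left","cassette_a","tray"]:
    for r in landmark_of(c,l)[:4]:
        if r["score"]>.3: print(l,np.round(r["at"]),round(r["score"],2),np.round(world(c,*r["at"])))
c=camera("side");W=cloud(c);hsv=cv2.cvtColor(c["color"],cv2.COLOR_BGR2HSV);save(c,"side1")
m=((hsv[...,0]>100)&(hsv[...,0]<130)&(hsv[...,1]>130)&(W[...,2]>20)&(W[...,2]<60)&(W[...,0]>350)&(W[...,0]<640)).astype(np.uint8)
n,L,st,ce=cv2.connectedComponentsWithStats(m)
for i in range(1,n):
    if st[i,4]>15:
        p=W[L==i];q=p[p[:,2]>40]; print(st[i,4],np.round(np.median(p,0)),np.round(np.median(q,0)) if len(q) else None)
E
```

```text
clock: 2.8
eef_pos: [523.4, -41.8, 281.3]
ee_rot: [3.138, -0.002, -0.009]
ft_force: [0.1, 0.6, -0.5]
opening: 85.3
2.8 [523.36381799 -41.76783596 281.28592836] [ 3.13812746e+00 -1.68166252e-03 -9.12425903e-03] [-0.22384548  0.3065779   1.43602626 -0.00307381  1.39660791  1.35660714]
[[-1.0000e-02 -9.6000e-01 -2.7000e-01  5.9307e+02]
 [-1.0000e+00  1.0000e-02 -0.0000e+00 -4.2250e+01]
 [ 0.0000e+00  2.7000e-01 -9.6000e-01  4.2356e+02]
 [ 0.0000e+00  0.0000e+00  0.0000e+00  1.0000e+00]]
bay_left [240. 140.] 0.73 [582.  31.  24.]
bay_mid [302. 141.] 0.97 [580. -29.  24.]
bay_mid [303. 120.] 0.56 [600. -32.  71.]
bay_right [370. 137.] 0.88 [585. -90.  71.]
screw_left_grip [228. 118.] 0.86 [601.  32.  71.]
screw_mid_grip [301. 120.] 0.86 [599. -30.  71.]
screw_mid_grip [382. 120.] 0.31 [ 599. -100.   71.]
screw_right_grip [380. 117.] 0.82 [601. -98.  69.]
cassette_a [ 20. 203.] 0.64 [519. 269.  12.]
tray [586. 189.] 0.94 [ 527. -332.    4.]
106 [464. 171.  39.] [465. 169.  47.]
116 [467. 276.  40.] [468. 275.  46.]
135 [463. 415.  39.] [464. 414.  47.]
76 [359. 446.  31.] None
```

View pics/w0.png

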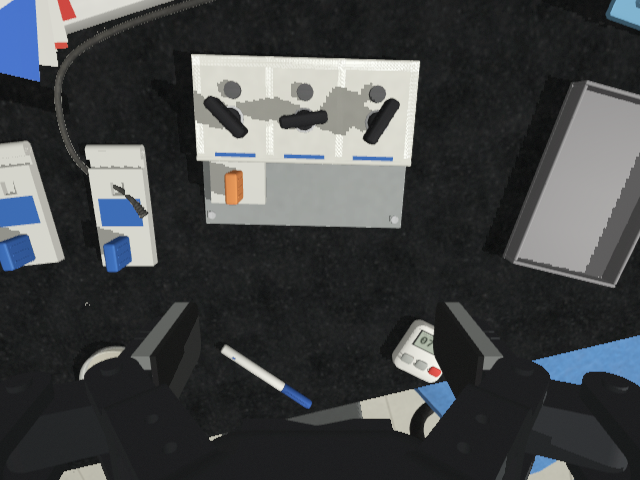

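```bash
cat > see.py <<'E'
from h import *
def rects(c,kind,box=None):
    """min-area rects (world centre, angle, dims) of colour blobs above height"""
    W=cloud(c);hsv=cv2.cvtColor(c["color"],cv2.COLOR_BGR2HSV);H,S,V=[hsv[...,i] for i in range(3)];Z=W[...,2]
    if kind=="orange": m=(H<25)&(S>130)&(Z>35)&(Z<80)
    if kind=="blue": m=(H>100)&(H<130)&(S>120)&(Z>35)&(Z<80)
    if kind=="bar": m=(V<90)&(Z>60)&(Z<80)
    m&=(W[...,0]>380)&(W[...,0]<700)
    if box is not None: m&=(W[...,1]>box[0])&(W[...,1]<box[1])
    n,L,st,ce=cv2.connectedComponentsWithStats(m.astype(np.uint8));out=[]
    for i in range(1,n):
        if st[i,4]<60: continue
        p=W[L==i]; zt=np.percentile(p[:,2],80); q=p[np.abs(p[:,2]-zt)<6]
        if len(q)<30: continue
        (x,y),(a,b),t=cv2.minAreaRect(q[:,:2].astype(np.float32)); t=np.radians(t)
        if b>a: t+=np.pi/2;a,b=b,a
        t=(t+np.pi/2)%np.pi-np.pi/2
        out.append((kind,len(q),np.round([x,y,zt],1),"ang %.3f"%t,np.round([a,b])))
    return out
E
python3 - <<'E'
from see import *
c=camera("wrist")
for k in ["orange","blue","bar"]:
    for r in rects(c,k): print(*r)
for n,u,v,z in [("FL",196,160,24),("FR",412,165,24),("BL",192,54,24),("BR",420,60,24),("aL",206,223,4),("aR",401,228,4)]:
    print(n,np.round(world(c,u,v,z),1))
W=cloud(c)
for v in range(145,170,3): print(v,np.round(W[v,[215,300,390]],0).tolist())
# dock block top: z 20..28
m=(np.abs(W[...,2]-24)<3)&(c["color"].min(-1)>150)&(np.abs(W[...,1]+30)<130)&(W[...,0]>500)
p=W[m][:,:2].astype(np.float32);print("block",cv2.minAreaRect(p),len(p))
m=(np.abs(W[...,2]-4)<3)&(c["color"].max(-1)>90)&(np.abs(W[...,1]+30)<120)&(W[...,0]>450)&(W[...,0]<560)
p=W[m][:,:2].astype(np.float32);print("apron",cv2.minAreaRect(p),len(p))
m=(W[...,2]<9)&(W[...,2]>1)&(W[...,1]<-200)&(W[...,0]>420)&(c["color"].min(-1)>80)
p=W[m][:,:2].astype(np.float32);print("trayfloor",cv2.minAreaRect(p),len(p), np.median(W[m][:,2]))
E
```

```text
orange 393 [538.   38.2  51. ] ang -0.026 [28. 12.]
blue 1985 [674.6 218.9  40.7] ang -0.255 [57. 32.]
blue 340 [470.5 268.9  46.6] ang -0.059 [30. 11.]
blue 385 [468.4 164.6  46.9] ang -0.073 [29. 12.]
bar 639 [601.9  36.1  71. ] ang 0.741 [41. 12.]
bar 627 [597.6 -99.9  71. ] ang -0.554 [42. 12.]
bar 621 [600.  -31.9  71. ] ang -1.439 [41. 12.]
FL [561.8  75.2  24. ]
FR [ 555.5 -140.    24. ]
BL [658.5  70.2  24. ]
BR [ 652.1 -141.7   24. ]
aL [492.7  76.2   4. ]
aR [ 485.6 -136.9    4. ]
145 [[576.0, 56.0, 22.0], [576.0, -28.0, 23.0], [575.0, -117.0, 24.0]]
148 [[573.0, 56.0, 23.0], [573.0, -28.0, 24.0], [572.0, -118.0, 23.0]]
151 [[570.0, 56.0, 24.0], [570.0, -28.0, 23.0], [569.0, -117.0, 25.0]]
154 [[568.0, 55.0, 26.0], [567.0, -28.0, 23.0], [566.0, -118.0, 24.0]]
157 [[565.0, 56.0, 23.0], [564.0, -28.0, 25.0], [563.0, -118.0, 24.0]]
160 [[562.0, 57.0, 23.0], [561.0, -28.0, 23.0], [561.0, -118.0, 24.0]]
163 [[558.0, 59.0, 16.0], [556.0, -27.0, 2.0], [557.0, -118.0, 22.0]]
166 [[555.0, 59.0, 15.0], [553.0, -27.0, 2.0], [553.0, -122.0, 4.0]]
169 [[552.0, 59.0, 16.0], [550.0, -27.0, 5.0], [550.0, -122.0, 4.0]]
block ((607.2324829101562, -32.257568359375), (213.8735809326172, 98.0380630493164), 87.97421264648438) 16195
apron ((523.054443359375, -29.400848388671875), (214.1041717529297, 67.5147476196289), 88.02923583984375) 10014
trayfloor ((565.4459228515625, -342.1531677246094), (118.49044036865234, 263.0096740722656), 76.0045166015625) 14461 3.7894143009270844
```

```bash
python3 -m jog '0.5 14 -40 0 0.023;0.5 0 -40 50 0;0.5 0 0 60 0;0.5 0 0 50 0;0.5 0 0 0 0'
```

```text
clock: 4.03
eef_pos: [540.5, 37.7, 118.1]
ee_rot: [3.138, -0.006, -0.031]
ft_force: [-1.3, 0.1, -0.0]
opening: 42.7
```

```bash
python3 -m jog '0.5 -2 0 50 0;0.5 0 -1 40 0;0.5 0 0 6 0;0 0 0 0 0;0 0 0 0 0;0 0 0 0 0;0 0 0 0 0;0 0 0 0 0' 60
```

```text
clock: 5.03
eef_pos: [540.4, 38.2, 31.6]
ee_rot: [3.139, -0.006, -0.031]
ft_force: [1.3, 1.5, -15.6]
opening: 10.2
```

```bash
python3 -m jog '0 0 0 0 0;0 0 0 0 0'
```

```text
clock: 5.28
eef_pos: [540.4, 38.2, 31.6]
ee_rot: [3.139, -0.005, -0.031]
ft_force: [-0.6, 0.0, -11.8]
opening: 10.6
```

```bash
python3 -m jog '0.5 0 0 0 0;0.5 0 0 0 0;0.5 -3 0 8 0;0.5 0 0 3 0;0.5 0 0 0 0;0 0 0 0 0;0 0 0 0 0;0 0 0 0 0;0 0 0 0 0;0 0 0 0 0' 60
```

```text
clock: 6.52
eef_pos: [540.4, 38.1, 24.2]
ee_rot: [3.138, -0.014, -0.031]
ft_force: [-2.7, -0.2, 0.6]
opening: 10.9
```

```bash
python3 -m jog '0 -6 0 0 0;0 -10 0 0 0;0 -10 0 0 0;0 -15 0 0 0;0 0 0 0 0'
```

```text
clock: 7.15
eef_pos: [504.2, 38.5, 24.6]
ee_rot: [3.138, -0.028, -0.031]
ft_force: [0.7, -0.8, -0.8]
opening: 10.9
```

```bash
python3 -m jog '0 -20 0 0 0;0 -20 0 0 0;0 -20 0 0 0;0 0 0 0 0;0 0 0 -20 0;0 0 0 -30 0;0 0 0 -40 0;0 0 0 -30 0;0 0 0 0 0'
python3 - <<'E'
from h import *
c=camera("wrist");save(c,"w1")
o=get_obs();print(o["eef_pos"],o["opening"])
c=camera("side");save(c,"sd1")
W=cloud(c)
m=(W[...,2]<9)&(W[...,2]>1)&(W[...,1]<-260)&(W[...,1]>-420)&(W[...,0]>420)&(W[...,0]<640)
g=c["color"].astype(int);m&=(g.min(-1)>80)&(g.max(-1)-g.min(-1)<40)
p=W[m][:,:2].astype(np.float32);print("trayfloor",cv2.minAreaRect(p),len(p))
m=(W[...,2]<28)&(W[...,2]>20)&(W[...,1]<-230)&(W[...,1]>-450)&(W[...,0]>400)&(W[...,0]<650)
p=W[m][:,:2].astype(np.float32);print("trayrim",cv2.minAreaRect(p),len(p))
i=cv2.imread
cv2.imwrite("pics/w1s.png",np.hstack([cv2.resize(c["color"][150:300,220:420],(400,300)),cv2.resize(i("pics/w1.png"),(400,300))]))
E
```

```text
clock: 8.28
eef_pos: [445.6, 40.4, 147.1]
ee_rot: [3.137, -0.033, -0.031]
ft_force: [0.4, 0.3, -1.2]
opening: 11.3
[444.81131443  40.42583264 145.87807711] 10.809603301903323
trayfloor ((524.1610107421875, -335.96514892578125), (127.44505310058594, 192.42762756347656), 76.7381362915039) 332
trayrim ((526.40966796875, -332.3551025390625), (130.74227905273438, 194.26353454589844), 75.09895324707031) 154
```

View pics/w1s.png

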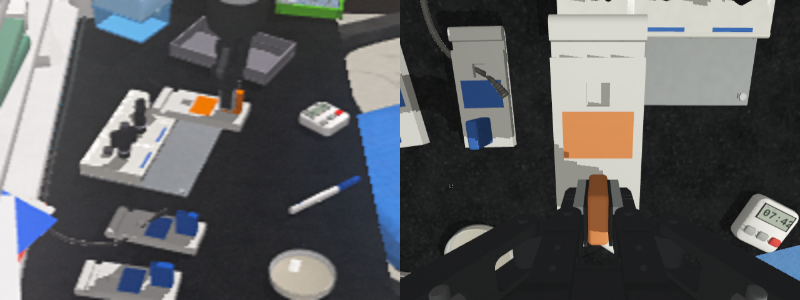

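```bash
python3 -m jog '0 3 25 0 0;0 6 45 0 0;0 7 45 0 0;0 7 45 0 0;0 7 45 0 0;0 7 45 0 0;0 7 45 0 0;0 6 45 0 0;0 3 30 0 0.05;0 0 0 0 0.09;0 0 0 0 0.09;0 0 0 0 0'
```

```text
clock: 9.88
eef_pos: [479.9, -340.5, 122.0]
ee_rot: [-3.128, 0.007, -0.268]
ft_force: [-0.3, -1.3, -0.8]
opening: 10.9
```

```bash
python3 -m jog '0 1 -19 0 0;0 0 0 30 0;0 0 0 30 0;0 0 0 20 0;0 0 0 5 0;0 0 0 0 0;0 0 0 0 0'
```

```text
clock: 10.75
eef_pos: [487.8, -313.6, 33.9]
ee_rot: [-3.125, 0.009, -0.255]
ft_force: [0.7, 0.1, -0.6]
opening: 11.0
```

```bash
python3 -m jog '0 0 2 6 0;0 0 0 4 0;0 0 0 0 0;0.4 0 0 0 0;0.4 0 0 0 0;0.4 0 0 0 0;0.4 0 0 -30 0;0.4 0 0 -50 0;0.4 0 0 -50 0;1 0 0 -40 0;1 0 0 0 0'
python3 - <<'E'
from see import *
c=camera("wrist");save(c,"w2");o=get_obs();print(o["eef_pos"],o["ee_rot"])
for k in ["orange"]:
    for r in rects(c,k): print(*r)
E
```

```text
clock: 12.12
eef_pos: [488.1, -319.3, 199.7]
ee_rot: [-3.126, 0.006, -0.256]
ft_force: [-0.4, -0.7, -0.5]
opening: 69.4
[ 487.25108399 -318.65183308  197.69255942] [-3.12463143  0.00984094 -0.25589206]
orange 573 [ 484.5 -315.5   51.1] ang -0.251 [29. 12.]
```

View pics/w2.png

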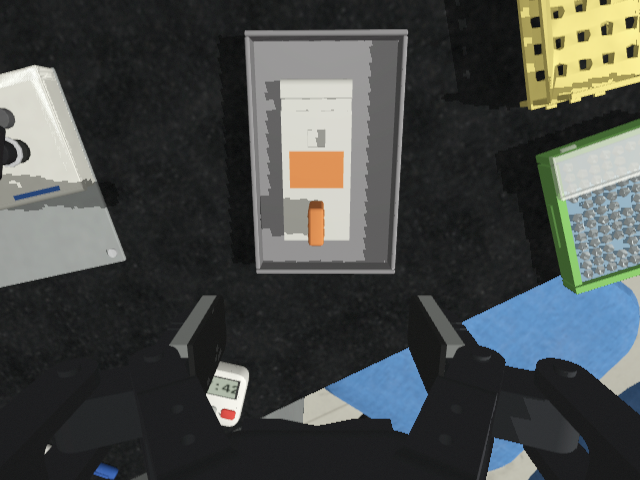

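```bash
python3 -m jog '1 0 0 -15 -0.1;1 0 0 -15 -0.1;1 -5 -55 -3 0;1 -5 -55 -3 0;1 -5 -55 -3 0;1 -5 -55 -3 0;1 -5 -55 -3 0;1 -5 -55 -3 0;1 -5 -50 -3 0;1 -5 -40 0 0;1 0 0 0 0'
python3 - <<'E'
from see import *
c=camera("wrist");save(c,"w3");o=get_obs();print(o["clock"],o["eef_pos"],o["ee_rot"])
for k in ["orange","blue","bar"]:
    for r in rects(c,k): print(*r)
E
```

```text
clock: 13.55
eef_pos: [460.8, 116.2, 242.4]
ee_rot: [-3.112, 0.038, -0.052]
ft_force: [0.5, -0.1, 0.2]
opening: 85.3
13.6 [460.93811999 114.94203126 242.27336843] [-3.11261569  0.0381955  -0.05294996]
blue 469 [468.3 165.3  47.1] ang -0.000 [30. 12.]
blue 496 [470.6 271.2  46.8] ang 0.102 [30. 12.]
blue 271 [465.2 405.   45.1] ang -0.169 [30.  7.]
bar 691 [598.6  33.5  70.9] ang 0.767 [31. 12.]
bar 748 [595.8 -30.8  70.9] ang 1.493 [42. 10.]
bar 600 [589.6 -93.7  70.8] ang -0.559 [23. 11.]
```

```bash
cat >> see.py <<'E'
def bodies(c,fins):
    W=cloud(c);Z=W[...,2];out=[]
    for f in fins:
        m=(Z>7)&(Z<18)&(np.abs(W[...,0]-f[0]-45)<85)&(np.abs(W[...,1]-f[1])<50)&(c["color"].max(-1)>110)
        n,L,st,ce=cv2.connectedComponentsWithStats(m.astype(np.uint8));i=1+np.argmax(st[1:,4])
        p=W[L==i][:,:2]
        # long-edge fit: per x-slice y extremes
        xs=np.arange(p[:,0].min()+8,p[:,0].max()-8,4);lo=[];hi=[];xx=[]
        for x in xs:
            s=p[np.abs(p[:,0]-x)<3,1]
            if len(s)>5: xx.append(x);lo.append(np.percentile(s,2));hi.append(np.percentile(s,98))
        a=np.polyfit(xx,lo,1);b=np.polyfit(xx,hi,1)
        out.append(("minrect",[np.round(v,1) for v in cv2.minAreaRect(p.astype(np.float32))],"edges %.3f %.3f"%(a[0],b[0]),"centre y at fin x %.1f"%((np.polyval(a,f[0])+np.polyval(b,f[0]))/2)))
    return out
E
python3 - <<'E'
from see import *
c=camera("wrist");save(c,"w3")
for b in bodies(c,[(468,165),(470.6,271)]): print(*b)
E
```

```text
minrect [array([501.9, 165.6]), array([ 56.3, 108.3]), np.float64(89.4)] edges 0.005 -0.009 centre y at fin x 165.8
minrect [array([503.9, 275.6]), array([107.4,  57.8]), np.float64(5.8)] edges 0.104 0.101 centre y at fin x 271.6
```

View pics/w3.png

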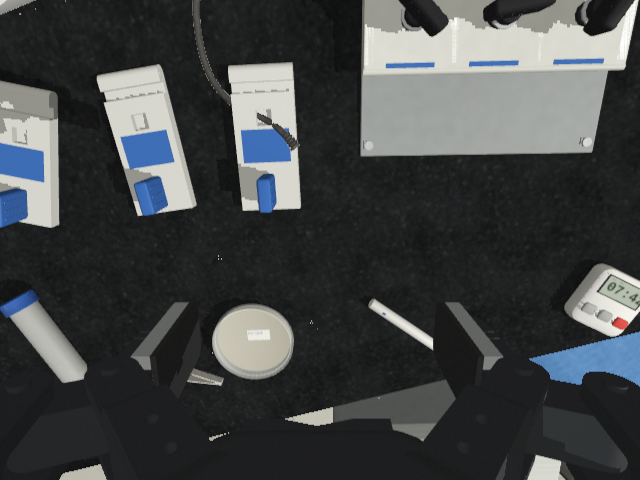

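```bash
python3 -m jog '0.5 8 -30 20 -0.05;0.5 0 -20 30 0;0.5 0 0 40 0;0.5 0 0 40 0;0.5 0 0 0 0;0.5 0 0 0 0'
```

```text
clock: 14.4
eef_pos: [468.9, 160.5, 109.0]
ee_rot: [-3.114, 0.037, -0.014]
ft_force: [1.1, -0.4, 0.9]
opening: 42.7
```

```bash
python3 -m jog '0.5 3 -3 30 0;0.5 0 0 30 0;0.5 0 0 20 0;0.5 0 0 9 0;0.5 0 0 0 0' 60; python3 -m jog '0.5 0 0 0 0'
```

```text
clock: 15.02
eef_pos: [476.8, 164.7, 26.2]
ee_rot: [-3.111, 0.021, -0.017]
ft_force: [1.2, 0.3, -0.1]
opening: 42.9
clock: 15.15
eef_pos: [477.6, 164.7, 27.3]
ee_rot: [-3.111, 0.019, -0.017]
ft_force: [0.5, 0.2, 0.5]
opening: 42.9
```

```bash
python3 -m jog '0.5 -8 0 7 0;0.5 0 0 0 0;0.5 0 0 0 0;0 0 0 0 0;0 0 0 0 0;0 0 0 0 0;0 0 0 0 0;0 0 0 0 0' 60
```

```text
clock: 16.15
eef_pos: [470.0, 165.2, 21.9]
ee_rot: [-3.11, 0.016, -0.017]
ft_force: [1.4, 0.2, 0.8]
opening: 11.0
```

```bash
python3 -m jog '0 0 0 -15 0;0 0 0 -25 0;0 -5 10 -10 0;0 -6 25 0 0;0 -6 25 0 0;0 -6 25 0 0;0 0 20 0 0.014;0 0 10 0 0;0 0 0 0 0;0 0 0 0 0'
```

```text
clock: 17.4
eef_pos: [441.9, 43.8, 72.4]
ee_rot: [-3.111, 0.017, -0.031]
ft_force: [0.1, -0.1, -0.7]
opening: 11.1
```

```bash
python3 -m jog '0 3 4 20 0;0 0 0 15 0;0 0 0 5 0;0 0 0 0 0;0 0 0 0 0'
```

```text
clock: 18.02
eef_pos: [445.1, 43.4, 32.1]
ee_rot: [-3.11, 0.015, -0.027]
ft_force: [0.8, -0.6, -0.4]
opening: 10.7
```

```bash
python3 -m jog '0 0 3 4 0.005;0 0 0 2 0;0 0 0 0 0;0 0 0 0 0'
python3 - <<'E'
from h import *
c=camera("wrist");save(c,"w4");o=get_obs();print(o["clock"],o["eef_pos"],o["ee_rot"])
cv2.imwrite("pics/w4c.png",c["color"][0:320,80:560])
E
```

```text
clock: 18.52
eef_pos: [445.5, 40.3, 26.5]
ee_rot: [-3.111, 0.013, -0.032]
ft_force: [0.0, 0.4, -1.8]
opening: 10.8
18.575 [445.48758255  40.29449645  26.45699623] [-3.11053202  0.01329764 -0.03203924]
```

View pics/w4c.png

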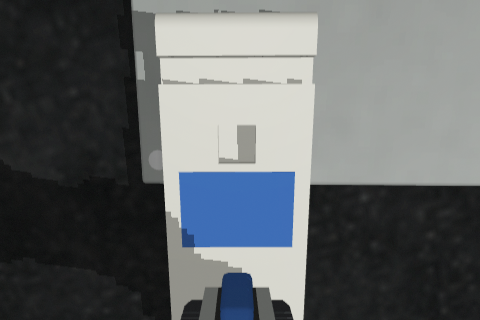

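```bash
python3 -m jog '0 10 0 0 0;0 10 0 0 0;0 0 0 0 0'; python3 -m jog '0 15 0 0 0;0 15 0 0 0;0 0 0 0 0'
```

```text
clock: 18.95
eef_pos: [467.5, 39.6, 26.2]
ee_rot: [-3.111, 0.013, -0.032]
ft_force: [-0.2, 0.3, -1.8]
opening: 11.1
clock: 19.32
eef_pos: [497.3, 38.8, 25.9]
ee_rot: [-3.111, 0.015, -0.032]
ft_force: [0.7, -0.1, 2.0]
opening: 11.0
```

```bash
python3 -m jog '0 15 0 0 0;0 14 0 0 0;0 8 0 0 0;0 0 0 0 0';  python3 -m jog '0 6 0 0 0;0 6 0 0 0;0 0 0 0 0'
```

```text
clock: 19.82
eef_pos: [524.5, 38.7, 26.1]
ee_rot: [-3.11, 0.035, -0.03]
ft_force: [6.9, -2.7, -0.6]
opening: 10.7
clock: 20.2
eef_pos: [528.9, 39.2, 26.1]
ee_rot: [-3.11, 0.051, -0.029]
ft_force: [5.0, -3.3, 1.0]
opening: 10.7
```

```bash
python3 -m jog '0 10 0 0 0;0 10 0 0 0;0 0 0 0 0'
python3 - <<'E'
from h import *
c=camera("wrist");save(c,"w5");o=get_obs();print(o["clock"],o["eef_pos"],o["ee_rot"],o["ft_force"],o["wrist_torque"])
cv2.imwrite("pics/w5c.png",c["color"][0:400,80:560])
E
```

```text
clock: 20.58
eef_pos: [538.0, 39.6, 25.7]
ee_rot: [-3.109, 0.075, -0.027]
ft_force: [2.2, -1.8, 4.4]
opening: 11.1
20.625 [538.06733011  39.72899112  25.74595957] [-3.108691    0.07470964 -0.02743287] [-6.26010989 -0.99790894  7.4100182 ] [-0.40961319  0.51974671 -0.10079333]
```

View pics/w5c.png

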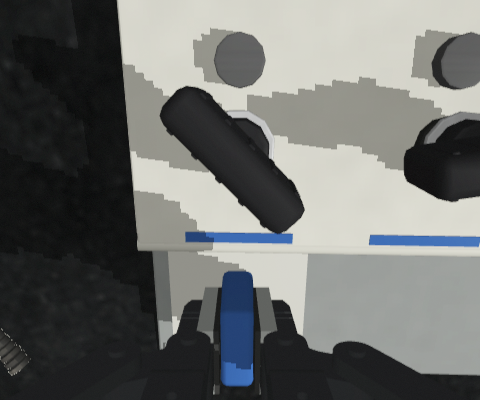

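```bash
python3 -m jog '0 8 0 0 0;0 0 0 0 0'; python3 -m jog '0.4 0 0 0 0;0.4 0 0 0 0;0.4 0 0 0 0'
python3 - <<'E'
from see import *
c=camera("wrist");o=get_obs();print(o["clock"],o["eef_pos"],o["ee_rot"])
for r in rects(c,"blue",(-150,100)): print(*r)
for r in rects(c,"bar",(-150,100)): print(*r)
E
```

```text
clock: 20.88
eef_pos: [537.6, 40.1, 25.7]
ee_rot: [-3.108, 0.093, -0.026]
ft_force: [2.6, -1.8, 3.1]
opening: 10.9
clock: 21.25
eef_pos: [537.7, 40.3, 25.2]
ee_rot: [-3.108, 0.094, -0.026]
ft_force: [-0.3, 0.9, 0.7]
opening: 34.0
21.3 [537.68990949  40.28973317  25.22578496] [-3.10798684  0.0934746  -0.02590772]
blue 2729 [537.5  39.8  50.8] ang -0.018 [31. 13.]
bar 8345 [602.9  36.8  70.9] ang 0.750 [41. 12.]
bar 5939 [599.5 -24.3  70.7] ang -1.468 [28. 13.]
bar 2185 [552.2  71.4  78.2] ang 1.517 [34. 12.]
bar 3457 [549.4   6.2  78.7] ang 1.025 [31. 29.]
bar 169 [537.5  -8.8  79.7] ang 0.435 [10.  4.]
```

```bash
python3 -m jog '0 0 0 0 0;0 0 0 0 0;0 0 0 0 0;0 0 0 0 0;0 -3 0 0 0;0 -3 0 0 0;0 -3 0 0 0' 100; python3 -m jog '0 -4 0 0 0;0 -4 0 0 0;0 -4 0 0 0;0 0 0 0 0'
```

```text
clock: 22.18
eef_pos: [536.2, 39.8, 26.2]
ee_rot: [-3.109, 0.076, -0.027]
ft_force: [13.3, 0.6, -10.9]
opening: 10.5
clock: 22.68
eef_pos: [531.6, 40.0, 25.8]
ee_rot: [-3.109, 0.061, -0.027]
ft_force: [-1.0, 0.7, 3.6]
opening: 10.2
```

```bash
python3 -m jog '0 14 0 0 0;0 8 0 0 0'; python3 -m jog '0.4 0 0 0 0;0.4 0 0 0 0;0.4 0 0 0 0'
python3 - <<'E'
from see import *
c=camera("wrist");o=get_obs();print(o["clock"],o["eef_pos"],o["ee_rot"])
for r in rects(c,"blue",(-150,100)): print(*r)
for r in rects(c,"bar",(-150,100))[:1]: print(*r)
E
```

```text
clock: 22.92
eef_pos: [539.1, 39.9, 25.5]
ee_rot: [-3.109, 0.094, -0.025]
ft_force: [-32.8, -1.0, 31.7]
opening: 10.3
clock: 23.3
eef_pos: [537.2, 40.1, 25.4]
ee_rot: [-3.109, 0.098, -0.025]
ft_force: [-0.1, 1.4, -0.2]
opening: 34.4
23.35 [537.24594311  40.08745271  25.4021605 ] [-3.1088975   0.09773587 -0.02516987]
blue 2745 [538.3  39.6  50.8] ang -0.012 [30. 13.]
bar 8396 [602.9  36.7  70.9] ang 0.752 [41. 12.]
```

```bash
python3 -m jog '0.4 0 0 -40 0;0.4 0 0 -40 0;0.4 0 0 0 -0.18;0.4 0 0 0 -0.18;0.4 0 0 0 -0.18;0.4 0 0 0 -0.18;0.4 0 0 0 -0.18;0.4 0 0 0 -0.18;0.4 0 0 0 -0.18;0.4 0 0 0 -0.18;0.4 0 0 0 -0.18;0.4 0 0 0 -0.18' 60;  python3 -m jog '0.4 0 0 0 -0.18;0.4 0 0 0 -0.18;0.4 0 0 0 -0.18;0.4 0 0 0 -0.18;0.4 0 0 0 -0.18;0.4 0 0 0 -0.18;0.4 0 0 0 -0.18;0.4 0 0 0 -0.18;0.4 0 0 0 0'
python3 -c "
from h import *
o=get_obs();print(o['joints'],o['eef_pos'],o['ee_rot'])"
```

```text
clock: 24.85
eef_pos: [549.5, 37.1, 106.9]
ee_rot: [-3.064, -0.057, 1.83]
ft_force: [-0.9, -0.1, -0.2]
opening: 34.4
clock: 25.98
eef_pos: [552.3, 37.1, 106.0]
ee_rot: [3.091, -0.077, -2.962]
ft_force: [0.1, 1.2, -0.6]
opening: 34.3
[-0.08755136  0.56406723  1.53819522  0.03144608  1.12684245 -1.85059339] [552.33689411  37.1474065  106.03725827] [ 3.0911857  -0.07676795 -2.9621616 ]
```

```bash
cat >> h.py <<'E'
def go(x,y,z,yaw=None):
    o=get_obs();R=Ro.from_euler("xyz",o["ee_rot"]).as_matrix()
    s=R.T@(np.array([x,y,z])-o["eef_pos"])
    zt=R[:,2];cur=np.arctan2(R[1,0],R[0,0])
    t=0 if yaw is None else -((yaw-cur+np.pi)%(2*np.pi)-np.pi)
    print("clk %.2f pos %s tiltxy %s yaw %.3f j6 %.2f | shift %s turn %.3f"%(o["clock"],np.round(o["eef_pos"],1),np.round(zt[:2],3),cur,o["joints"][5],np.round(s,1),t),"F",np.round(o["ft_force"],1),"op %.1f"%o["opening"])
E
python3 -m jog '0.4 0 0 0 -0.18;0.4 0 0 0 -0.18;0.4 0 0 0 -0.17;0.4 0 0 0 0'
python3 -c "
from h import *
go(602,36.5,100,.745)"
```

```text
clock: 26.48
eef_pos: [553.0, 37.2, 105.8]
ee_rot: [3.06, -0.04, -2.435]
ft_force: [0.6, -0.2, -0.1]
opening: 33.9
clk 26.48 pos [553.   37.2 105.8] tiltxy [-0.083  0.036] yaw -2.435 j6 -2.38 | shift [-37.  -32.5   1.7] turn 3.103 F [ 0.6 -0.2 -0.1] op 33.9
```

```bash
python3 -m jog '0.4 -18 -16 0 -0.04;0.4 -14 -13 0 0;0.4 0 0 0 0;0.4 0 0 0 0'
python3 -c "
from h import *
go(602,36.5,42.5,-2.397)"
```

```text
clock: 26.98
eef_pos: [596.5, 36.6, 101.9]
ee_rot: [3.059, -0.039, -2.415]
ft_force: [-0.5, 0.7, -0.6]
opening: 34.2
clk 26.98 pos [596.5  36.6 101.9] tiltxy [-0.084  0.036] yaw -2.415 j6 -2.39 | shift [-6.4 -8.6 58.7] turn -0.018 F [-0.5  0.7 -0.6] op 34.2
```

```bash
python3 -m jog '0.4 -3 -4 15 -0.02;0.4 -3 -4 15 0;0.4 0 0 0 0;0.4 0 0 0 0'
python3 -c "
from h import *
go(602,36.5,43,-2.397)"
```

```text
clock: 27.48
eef_pos: [602.5, 35.8, 68.3]
ee_rot: [3.056, -0.039, -2.397]
ft_force: [-0.0, -1.5, -0.3]
opening: 34.2
clk 27.48 pos [602.5  35.8  68.3] tiltxy [-0.086  0.036] yaw -2.397 j6 -2.41 | shift [-1.1 -1.3 25.2] turn 0.000 F [-0.  -1.5 -0.3] op 34.2
```

```bash
python3 -m jog '0.4 -1 -1 14 0;0.4 0 0 9 0;0.4 0 0 0 0;0 0 0 0 0;0 0 0 0 0;0 0 0 0 0;0 0 0 0 0' 60
python3 -c "
from h import *
go(602,36.5,43,-2.397)"
```

```text
clock: 28.35
eef_pos: [604.5, 37.5, 51.1]
ee_rot: [3.064, -0.032, -2.396]
ft_force: [-1.4, 1.0, 2.8]
opening: 9.4
clk 28.35 pos [604.5  37.5  51.1] tiltxy [-0.076  0.035] yaw -2.396 j6 -2.41 | shift [2.3 0.3 8.2] turn 0.001 F [-1.4  1.   2.8] op 9.4
```

```bash
python3 -m jog '0.4 0 0 0 0;0.4 0 0 0 0;0.4 1 0 9 0;0.4 0 0 0 0;0 0 0 0 0;0 0 0 0 0;0 0 0 0 0;0 0 0 0 0' 60;python3 -c "
from h import *
go(602,36.5,43,-2.397)";  python3 -m jog '0 2 5 0 0;0 2 5 0 0;0 2 5 0 0;0 0 0 0 0'
python3 -c "
from h import *
go(602,36.5,43,-2.397)"
```

```text
clock: 29.35
eef_pos: [606.7, 39.5, 50.7]
ee_rot: [3.069, -0.021, -2.397]
ft_force: [-1.9, 0.9, 3.1]
opening: 9.3
clk 29.35 pos [606.7  39.5  50.7] tiltxy [-0.065  0.039] yaw -2.397 j6 -2.41 | shift [5.3 0.4 7.8] turn 0.000 F [-1.9  0.9  3.1] op 9.3
clock: 29.85
eef_pos: [606.2, 39.6, 50.7]
ee_rot: [3.099, -0.003, -2.399]
ft_force: [-4.7, 4.4, 5.7]
opening: 9.5
clk 29.85 pos [606.2  39.6  50.7] tiltxy [-0.031  0.029] yaw -2.399 j6 -2.40 | shift [5.1 0.2 7.7] turn -0.002 F [-4.7  4.4  5.7] op 9.5
```

```bash
python3 -m jog '0 1 6 0 0;0 1 6 0 0;0 1 6 0 0;0 0 0 0 0'; python3 -c "
from h import *
go(602,36.5,51,-2.397)"
python3 -m jog '0.4 0 0 -1 0;0.4 0 0 0 0;0.4 5 0 0 0;0.4 0 0 0 0'
python3 -c "
from h import *
go(602,36.5,51,-2.397)"
```

```text
clock: 30.35
eef_pos: [605.6, 39.8, 50.7]
ee_rot: [3.133, 0.009, -2.4]
ft_force: [-2.6, 4.8, 4.3]
opening: 9.9
clk 30.35 pos [605.6  39.8  50.7] tiltxy [0.001 0.012] yaw -2.400 j6 -2.39 | shift [ 4.9 -0.  -0.3] turn -0.003 F [-2.6  4.8  4.3] op 9.9
clock: 30.85
eef_pos: [600.0, 36.9, 51.4]
ee_rot: [3.13, 0.007, -2.399]
ft_force: [0.2, -0.6, -0.1]
opening: 34.2
clk 30.85 pos [600.   36.9  51.4] tiltxy [-0.002  0.013] yaw -2.399 j6 -2.39 | shift [-1.2 -1.7  0.4] turn -0.002 F [ 0.2 -0.6 -0.1] op 34.2
```

```bash
python3 -m jog '0.4 -1 -1 6 0;0.4 0 0 0 0'; python3 -m jog '0 0 0 0 0;0 0 0 0 0;0 0 0 0 0;0 0 0 0 0' 80
python3 -c "
from h import *
go(602,36.5,51,-2.397)"
```

```text
clock: 31.1
eef_pos: [601.7, 36.9, 47.8]
ee_rot: [3.132, 0.008, -2.399]
ft_force: [-5.9, 0.1, 13.5]
opening: 34.1
clock: 31.6
eef_pos: [602.9, 36.8, 50.5]
ee_rot: [3.135, 0.011, -2.399]
ft_force: [-1.7, -0.5, 3.7]
opening: 9.5
clk 31.60 pos [602.9  36.8  50.5] tiltxy [0.003 0.012] yaw -2.399 j6 -2.39 | shift [ 0.9  0.3 -0.5] turn -0.002 F [-1.7 -0.5  3.7] op 9.5
```

```bash
python3 -m jog '0 0 0 5 0;0 0 0 0 0'; python3 -m jog '0 0 0 2 0.15;0 0 0 1 0.15'
python3 -c "
from h import *
go(602,36.5,51,-2.397)"
```

```text
clock: 31.85
eef_pos: [603.0, 36.8, 48.5]
ee_rot: [3.136, 0.011, -2.398]
ft_force: [-7.9, 1.0, 15.8]
opening: 9.2
clock: 32.1
eef_pos: [603.0, 36.6, 49.0]
ee_rot: [3.134, 0.01, -2.706]
ft_force: [-5.5, 0.9, 13.3]
opening: 9.5
clk 32.10 pos [603.   36.6  49. ] tiltxy [0.005 0.011] yaw -2.706 j6 -2.09 | shift [ 0.9  0.4 -2. ] turn -0.309 F [-5.5  0.9 13.3] op 9.5
```

```bash
python3 -m jog '0 0 0 3 0.17;0 0 0 3 0.17;0 0 0 3 0.17;0 0 0 3 0.17'
python3 -c "
from h import *
go(602,36.5,51)"; python3 -m jog '0 0 0 3 0.17;0 0 0 3 0.17;0 0 0 3 0.17;0 0 0 3 0.17'
python3 -c "
from h import *
go(602,36.5,51)"
```

```text
clock: 32.6
eef_pos: [602.8, 36.1, 45.4]
ee_rot: [3.131, 0.005, 2.876]
ft_force: [-9.2, 0.8, 23.9]
opening: 9.3
clk 32.60 pos [602.8  36.1  45.4] tiltxy [0.008 0.009] yaw 2.876 j6 -1.38 | shift [ 0.8  0.2 -5.6] turn 0.000 F [-9.2  0.8 23.9] op 9.3
clock: 33.1
eef_pos: [602.2, 36.0, 44.3]
ee_rot: [3.129, -0.001, 2.175]
ft_force: [-8.2, 0.5, 22.1]
opening: 9.1
clk 33.10 pos [602.2  36.   44.3] tiltxy [0.01  0.008] yaw 2.175 j6 -0.68 | shift [ 0.6  0.2 -6.7] turn 0.000 F [-8.2  0.5 22.1] op 9.1
```

```bash
python3 -m jog '0 0 0 2 0.17;0 0 0 2.5 0.17;0 0 0 2 0.17;0 0 0 2.5 0.17;0 0 0 2 0.17;0 0 0 2.5 0.17'
python3 -c "
from h import *
go(602,36.5,51)"; python3 -m jog '0 0 0 2 0.17;0 0 0 2.5 0.17;0 0 0 2 0.17;0 0 0 2.5 0.17;0 0 0 2 0.17;0 0 0 2.5 0.17'
python3 -c "
from h import *
go(602,36.5,51)"
```

```text
clock: 33.85
eef_pos: [601.4, 36.3, 43.6]
ee_rot: [3.134, -0.011, 1.122]
ft_force: [-6.6, 1.1, 18.6]
opening: 9.0
clk 33.85 pos [601.4  36.3  43.6] tiltxy [0.012 0.006] yaw 1.122 j6 0.37 | shift [ 0.5  0.5 -7.4] turn 0.000 F [-6.6  1.1 18.6] op 9.0
clock: 34.6
eef_pos: [601.6, 37.1, 42.8]
ee_rot: [-3.137, -0.016, 0.07]
ft_force: [-7.3, 0.4, 21.3]
opening: 9.3
clk 34.60 pos [601.6  37.1  42.8] tiltxy [0.015 0.006] yaw 0.070 j6 1.43 | shift [ 0.5  0.6 -8.2] turn 0.000 F [-7.3  0.4 21.3] op 9.3
```

```bash
python3 -m jog '0 0 0 2.5 0.17;0 0 0 2.5 0.17;0 0 0 2.5 0.17;0 0 0 2.5 0.17;0 0 0 2.5 0.17;0 0 0 2.5 0.17;0 0 0 2.5 0.17'
python3 -m jog '0.4 0 0 -2 0;0.4 0 0 0 0;0.4 0 0 -20 0;0.4 0 0 -30 0;0.4 0 0 -30 0;0.4 0 0 0 0'
python3 - <<'E'
from see import *
c=camera("wrist");go(602,36,51)
for r in rects(c,"blue",(-150,100)): print(*r)
for r in rects(c,"bar",(-150,100)): print(*r)
W=cloud(c);save(c,"w6")
E
```

```text
clock: 35.48
eef_pos: [602.1, 37.5, 41.3]
ee_rot: [-3.121, -0.004, -1.159]
ft_force: [-6.7, 0.5, 20.3]
opening: 9.4
clock: 36.22
eef_pos: [600.5, 36.5, 123.3]
ee_rot: [-3.121, -0.004, -1.161]
ft_force: [0.6, -0.2, 0.2]
opening: 34.0
clk 36.27 pos [599.5  36.6 121.7] tiltxy [0.017 0.005] yaw -1.161 j6 2.66 | shift [ 1.4 -0.8 70.7] turn 0.000 F [ 0.6 -0.6 -0.3] op 34.3
blue 972 [538.1  38.9  50.8] ang -0.010 [30. 12.]
bar 1418 [591.  -95.8  70.8] ang -0.599 [25. 13.]
bar 2006 [600.3 -32.   70.9] ang -1.446 [41. 12.]
bar 1465 [603.   35.8  64.6] ang -1.169 [41. 12.]
```

```bash
python3 -m jog '0.5 0 0 -15 -0.18;0.5 0 0 -15 -0.18;0.5 0 0 -15 -0.18;0.5 0 0 -15 -0.18;0.5 0 0 -15 -0.18;0.5 0 0 0 -0.18;0.5 0 0 0 -0.17;0.5 0 0 0 0'; python3 -m jog '0.5 -15 -25 0 0;0.5 -15 -30 0 0;0.5 -15 -30 0 0;0.5 -15 -30 0 0;0.5 -15 -30 0 0;0.5 -15 -20 0 0;0.5 -5 -10 0 0;0.5 0 0 0 0'
python3 - <<'E'
from see import *
c=camera("wrist");save(c,"w7");go(470,271,100,.1)
f=[r for r in rects(c,"blue",(120,500))]
for r in f: print(*r)
for b in bodies(c,[r[2][:2] for r in f if r[2][0]<520]): print(*b)
E
```

```text
clock: 37.28
eef_pos: [591.8, 35.2, 181.5]
ee_rot: [-3.135, 0.011, 0.128]
ft_force: [0.1, 0.1, 0.7]
opening: 42.7
clock: 38.28
eef_pos: [470.6, 200.8, 174.8]
ee_rot: [-3.137, 0.027, 0.096]
ft_force: [0.5, 0.0, 0.1]
opening: 43.1
clk 38.33 pos [470.9 200.4 174.7] tiltxy [-0.027  0.002] yaw 0.096 j6 1.72 | shift [  7.9 -69.9  74.9] turn -0.004 F [ 0.3 -0.2 -0.6] op 42.9
blue 885 [465.9 409.5  46.8] ang -0.277 [30. 13.]
blue 730 [471.1 271.5  47. ] ang 0.099 [29. 12.]
minrect [array([498.1, 402.1]), array([ 57.8, 107.5]), np.float64(76.1)] edges -0.201 0.113 centre y at fin x 399.0
minrect [array([503.4, 275.5]), array([107. ,  56.5]), np.float64(5.7)] edges 0.102 0.100 centre y at fin x 271.9
```

```bash
python3 -m jog '0.5 2 -25 0 0;0.5 2 -30 25 0;0.5 2 -12 25 0;0.5 0 0 15 0;0.5 0 0 0 0;0.5 0 0 0 0'
python3 -c "
from h import *
go(471.5,271.5,21.5,.1)"
```

```text
clock: 39.08
eef_pos: [474.1, 264.8, 108.2]
ee_rot: [-3.138, 0.024, 0.085]
ft_force: [-0.2, 0.1, -0.5]
opening: 42.5
clk 39.08 pos [474.1 264.8 108.2] tiltxy [-0.024  0.002] yaw 0.085 j6 1.84 | shift [ 0.1 -6.6 86.7] turn -0.015 F [-0.2  0.1 -0.5] op 42.5
```

```bash
python3 -m jog '0.5 0 -4 25 -0.015;0.5 0 -3 25 0;0.5 0 0 20 0;0.5 0 0 0 0'
python3 -c "
from h import *
go(471.5,271.5,21.5,.1)"
```

```text
clock: 39.58
eef_pos: [475.7, 270.8, 41.2]
ee_rot: [-3.136, 0.015, 0.097]
ft_force: [0.2, 0.2, 1.0]
opening: 42.5
clk 39.58 pos [475.7 270.8  41.2] tiltxy [-0.016  0.005] yaw 0.097 j6 1.84 | shift [-3.9 -1.  19.8] turn -0.003 F [0.2 0.2 1. ] op 42.5
```

```bash
python3 -m jog '0.5 -4 -1 12 0;0.5 0 0 7 0;0.5 0 0 0 0;0 0 0 0 0;0 0 0 0 0;0 0 0 0 0;0 0 0 0 0;0 0 0 0 0' 80
python3 -c "
from h import *
go(471.5,271.5,21.5,.1)"
```

```text
clock: 40.58
eef_pos: [473.2, 271.9, 24.5]
ee_rot: [-3.134, 0.01, 0.096]
ft_force: [0.7, -0.3, -1.6]
opening: 10.6
clk 40.58 pos [473.2 271.9  24.5] tiltxy [-0.011  0.007] yaw 0.096 j6 1.84 | shift [-1.7  0.3  3. ] turn -0.004 F [ 0.7 -0.3 -1.6] op 10.6
```

```bash
python3 -m jog '0 0 0 -15 0;0 0 0 -30 0;0 0 0 -30 0.064;0 0 0 -10 0.064;0 -3 20 0 0;0 -3 30 0 0;0 -3 30 0 0;0 -3 30 0 0;0 -3 30 0 0;0 -2 30 0 0;0 0 30 0 0;0 0 0 0 0'
python3 -c "
from h import *
go(446,-27.2,100,-.032)"
```

```text
clock: 42.08
eef_pos: [445.3, 60.2, 115.0]
ee_rot: [-3.137, 0.012, -0.028]
ft_force: [-0.3, 0.1, -0.2]
opening: 10.5
clk 42.08 pos [445.3  60.2 115. ] tiltxy [-0.012  0.005] yaw -0.028 j6 1.55 | shift [ 3.3 87.4 14.6] turn 0.004 F [-0.3  0.1 -0.2] op 10.5
```

```bash
python3 -m jog '0 0 20 0 0;0 0 28 0 0;0 0 20 0 0;0 0 8 10 0;0 0 0 20 0;0 0 0 0 0;0 0 0 0 0'
python3 -c "
from h import *
go(446,-27.2,30,-.032)"
```

```text
clock: 42.95
eef_pos: [440.0, -15.8, 83.1]
ee_rot: [-3.135, 0.014, -0.023]
ft_force: [1.0, -0.3, -1.3]
opening: 10.5
clk 42.95 pos [440.  -15.8  83.1] tiltxy [-0.014  0.007] yaw -0.023 j6 1.38 | shift [ 7.1 11.6 53. ] turn 0.009 F [ 1.  -0.3 -1.3] op 10.5
```

```bash
python3 -m jog '0 4 8 15 0.008;0 2 3 18 0;0 0 0 10 0;0 0 0 0 0;0 0 0 0 0'
python3 -c "
from h import *
go(446,-27.2,29,-.032)"
```

```text
clock: 43.58
eef_pos: [446.7, -27.4, 38.3]
ee_rot: [-3.136, 0.012, -0.031]
ft_force: [0.4, -0.5, -0.9]
opening: 10.2
clk 43.58 pos [446.7 -27.4  38.3] tiltxy [-0.012  0.006] yaw -0.031 j6 1.36 | shift [-0.6 -0.2  9.4] turn 0.001 F [ 0.4 -0.5 -0.9] op 10.2
```

```bash
python3 -m jog '0 0 0 7 0;0 0 0 2 0;0 0 0 0 0'; python3 -m jog '0 10 0 0 0;0 10 0 0 0;0 0 0 0 0'; python3 -m jog '0 15 0 0 0;0 15 0 0 0;0 0 0 0 0'
python3 -c "
from h import *
go(538,-29.8,29,-.032)"
```

```text
clock: 43.95
eef_pos: [447.2, -27.4, 29.6]
ee_rot: [-3.136, 0.01, -0.03]
ft_force: [-0.8, 0.1, -0.3]
opening: 10.5
clock: 44.32
eef_pos: [469.5, -28.2, 29.8]
ee_rot: [-3.137, 0.008, -0.03]
ft_force: [-0.0, -0.1, -0.3]
opening: 10.0
clock: 44.7
eef_pos: [499.8, -28.9, 29.3]
ee_rot: [-3.136, 0.009, -0.03]
ft_force: [-0.8, 0.3, -1.7]
opening: 10.2
clk 44.70 pos [499.8 -28.9  29.3] tiltxy [-0.009  0.006] yaw -0.030 j6 1.38 | shift [38.2 -0.3 -0.1] turn 0.002 F [-0.8  0.3 -1.7] op 10.2
```

Sliding freely in the bay. Finish with few, larger rows.

```bash
python3 -m jog '0 18 0 0 0;0 20 0 0 0;0 14 0 0 0;0 10 0 0 0'
python3 -m jog '0.4 0 0 0 0;0.4 0 0 0 0;0.4 0 0 0 0'
python3 - <<'E'
from see import *
c=camera("wrist");go(600,-32,51)
for r in rects(c,"blue",(-150,100)): print(*r)
for r in rects(c,"bar",(-150,100)): print(*r)
E
```

```text
clock: 45.2
eef_pos: [537.8, -28.9, 27.7]
ee_rot: [-3.134, 0.063, -0.027]
ft_force: [-38.7, -4.1, 25.9]
opening: 10.3
clock: 45.58
eef_pos: [534.5, -28.7, 27.8]
ee_rot: [-3.133, 0.067, -0.027]
ft_force: [-0.6, 0.4, -0.3]
opening: 34.2
clk 45.62 pos [534.6 -28.6  27.8] tiltxy [-0.067  0.01 ] yaw -0.027 j6 1.41 | shift [ 63.8   1.4 -27.6] turn 0.000 F [-0.4 -0.  -0.6] op 34.0
blue 2550 [539.3  38.8  50.6] ang -0.035 [28. 12.]
blue 2701 [536.1 -29.2  50.8] ang -0.014 [30. 12.]
bar 7580 [597.7 -99.2  70.6] ang -0.560 [41. 13.]
bar 6733 [602.7  35.9  64.6] ang -1.162 [42. 12.]
bar 7757 [600.4 -32.1  70.9] ang -1.449 [42. 12.]
bar 1801 [549.9   3.9  78. ] ang 1.414 [32. 10.]
bar 1890 [547.6 -63.8  78. ] ang -1.571 [33.  9.]
```

```bash
python3 -m jog '0.4 0 0 -40 0;0.4 0 0 -30 0;0.4 0 0 -10 -0.18;0.4 0 0 0 -0.18;0.4 0 0 0 -0.18;0.4 0 0 0 -0.18;0.4 0 0 0 -0.18;0.4 0 0 0 -0.18;0.4 0 0 0 -0.18;0.4 0 0 0 -0.18;0.4 0 0 0 -0.18;0.4 0 0 0 0' 80
python3 -c "
from h import *
go(600,-32,75,1.693)"
```

```text
clock: 47.12
eef_pos: [544.2, -29.3, 110.2]
ee_rot: [-3.084, -0.014, 1.645]
ft_force: [0.4, -1.3, 0.3]
opening: 34.3
clk 47.12 pos [544.2 -29.3 110.2] tiltxy [-0.058  0.009] yaw 1.645 j6 -0.27 | shift [-7.3 57.3 31.8] turn -0.048 F [ 0.4 -1.3  0.3] op 34.3
```

```bash
python3 -m jog '0.4 -3 20 0 -0.045;0.4 -2 20 10 0;0.4 0 10 15 0;0.4 0 0 0 0;0.4 0 0 0 0'
python3 -c "
from h import *
go(600,-32,52,1.693)"
```

```text
clock: 47.75
eef_pos: [593.7, -28.9, 81.0]
ee_rot: [-3.085, -0.016, 1.677]
ft_force: [-0.3, -1.7, -0.3]
opening: 34.5
clk 47.75 pos [593.7 -28.9  81. ] tiltxy [-0.058  0.01 ] yaw 1.677 j6 -0.28 | shift [-4.2  7.5 28.5] turn -0.016 F [-0.3 -1.7 -0.3] op 34.5
```

```bash
python3 -m jog '0.4 -2 4 10 -0.016;0.4 -2 3 10 0;0.4 0 0 5 0;0.4 0 0 0 0;0 0 0 0 0;0 0 0 0 0;0 0 0 0 0;0 0 0 0 0;0 0 -6 0 0;0 0 -6 0 0;0 0 -6 0 0;0 0 0 0 0'
python3 -c "
from h import *
go(600,-32,51,1.693)"
```

```text
clock: 49.25
eef_pos: [599.3, -32.1, 54.6]
ee_rot: [-3.128, -0.013, 1.69]
ft_force: [-2.7, -0.7, 1.1]
opening: 8.9
clk 49.25 pos [599.3 -32.1  54.6] tiltxy [-0.015  0.012] yaw 1.690 j6 -0.31 | shift [0.  0.7 3.6] turn -0.003 F [-2.7 -0.7  1.1] op 8.9
```

```bash
python3 -m jog '0.4 0 0 0 0;0.4 0 0 0 0;0.4 0 1 5 0;0.4 0 0 0 0;0 0 0 0 0;0 0 0 0 0;0 0 0 0 0;0 0 0 0 0;0 0 -5 0 0;0 0 0 0 0'
python3 -c "
from h import *
go(600,-32,51,1.693)"
python3 -m jog '0 0 0 0 -0.18;0 0 0 0 -0.18;0 0 0 0 -0.18;0 0 0 0 -0.18;0 0 0 0 -0.18;0 0 0 0 -0.18;0 0 0 0 -0.18;0 0 0 0 -0.18;0 0 0 0 -0.18;0 0 0 0 -0.18;0 0 0 0 0'
python3 -c "
from h import *
go(600,-32,51,1.693)"
```

```text
clock: 50.5
eef_pos: [599.9, -32.5, 51.5]
ee_rot: [-3.141, -0.012, 1.69]
ft_force: [-1.8, -0.3, 3.1]
opening: 8.9
clk 50.50 pos [599.9 -32.5  51.5] tiltxy [-0.002  0.011] yaw 1.690 j6 -0.31 | shift [0.4 0.1 0.5] turn -0.003 F [-1.8 -0.3  3.1] op 8.9
clock: 51.88
eef_pos: [600.4, -31.3, 51.5]
ee_rot: [3.13, 0.004, -2.736]
ft_force: [1.7, 0.1, 1.7]
opening: 9.0
clk 51.88 pos [600.4 -31.3  51.5] tiltxy [-0.001  0.013] yaw -2.736 j6 -2.17 | shift [ 0.6 -0.5  0.5] turn 1.854 F [1.7 0.1 1.7] op 9.0
```

Now press and drive: about 29 rows clockwise.

```bash
python3 -m jog '0 0 0 5 0;0 0 0 3 0.1;0 0 0 3 0.17;0 0 0 3 0.17;0 0 0 3 0.17;0 0 0 3 0.17'
python3 -m jog '0 0 0 2.5 0.17;0 0 0 2.5 0.17;0 0 0 2.5 0.17;0 0 0 2.5 0.17;0 0 0 2.5 0.17;0 0 0 2.5 0.17'
python3 -c "
from h import *
go(600,-32,51)"
python3 -m jog '0 0 0 2.5 0.17;0 0 0 2.5 0.17;0 0 0 2.5 0.17;0 0 0 2.5 0.17;0 0 0 2.5 0.17;0 0 0 2.5 0.17'
python3 -m jog '0 0 0 2.5 0.17;0 0 0 2.5 0.17;0 0 0 2.5 0.17;0 0 0 2.5 0.17;0 0 0 2.5 0.17;0 0 0 2.5 0.17'
python3 -c "
from h import *
go(600,-32,51)"
```

```text
clock: 52.62
eef_pos: [600.7, -31.6, 47.0]
ee_rot: [3.131, 0.001, 2.72]
ft_force: [-7.6, 0.7, 23.8]
opening: 8.8
clock: 53.38
eef_pos: [599.9, -32.4, 45.6]
ee_rot: [3.132, -0.006, 1.64]
ft_force: [-5.3, 0.6, 19.0]
opening: 9.4
clk 53.38 pos [599.9 -32.4  45.6] tiltxy [0.009 0.006] yaw 1.640 j6 -0.26 | shift [ 0.5  0.2 -5.4] turn 0.000 F [-5.3  0.6 19. ] op 9.4
clock: 54.12
eef_pos: [599.1, -32.1, 43.9]
ee_rot: [3.139, -0.013, 0.561]
ft_force: [-6.9, 0.1, 21.3]
opening: 9.1
clock: 54.88
eef_pos: [598.8, -31.4, 43.3]
ee_rot: [-3.13, -0.013, -0.518]
ft_force: [-5.1, 1.8, 18.9]
opening: 9.2
clk 54.88 pos [598.8 -31.4  43.3] tiltxy [0.017 0.004] yaw -0.518 j6 1.90 | shift [ 1.4 -0.1 -7.7] turn 0.000 F [-5.1  1.8 18.9] op 9.2
```

```bash
python3 -m jog '0 0 0 2.5 0.17;0 0 0 2.5 0.17;0 0 0 2.5 0.17;0 0 0 2.5 0.17;0 0 0 2.5 0.17'
python3 -m jog '0.4 0 0 -2 0;0.4 0 0 0 0;0.4 0 0 -20 0;0.4 0 0 -30 0;0.4 0 0 -30 0;0.4 0 0 0 0'
python3 - <<'E'
from see import *
c=camera("wrist");go(602,36,51)
for r in rects(c,"blue",(-150,100)): print(*r)
for r in rects(c,"bar",(-150,100)): print(*r)
E
```

```text
clock: 55.5
eef_pos: [599.2, -30.8, 41.8]
ee_rot: [-3.12, -0.001, -1.417]
ft_force: [-4.5, 1.2, 19.8]
opening: 9.2
clock: 56.25
eef_pos: [594.8, -31.0, 123.2]
ee_rot: [-3.126, 0.001, -1.436]
ft_force: [0.9, -1.2, 0.1]
opening: 34.2
clk 56.30 pos [593.8 -30.8 121.6] tiltxy [0.012 0.004] yaw -1.436 j6 2.82 | shift [-65.  -16.2  70.9] turn 0.000 F [-0.5  0.2 -0.2] op 34.1
blue 1027 [535.8 -29.7  50.9] ang -0.040 [30. 12.]
bar 1997 [ 597.9 -100.1   71. ] ang -0.363 [42. 12.]
bar 1456 [600.4 -32.6  64.6] ang -1.431 [41. 12.]
bar 1201 [602.6  36.3  64.6] ang -1.170 [42. 12.]
```

```bash
python3 -m jog '0.5 0 0 -15 -0.17;0.5 0 0 -15 -0.17;0.5 0 0 -15 -0.17;0.5 0 0 -15 -0.17;0.5 0 0 0 -0.17;0.5 0 0 0 -0.17;0.5 0 0 0 -0.12;0.5 0 0 0 0'; python3 -m jog '0.5 -15 -20 0 0;0.5 -20 -30 0 0;0.5 -20 -30 0 0;0.5 -20 -30 0 0;0.5 -20 -30 0 0;0.5 -20 -30 0 0;0.5 -20 -30 0 0;0.5 -20 -30 0 0;0.5 -20 -30 0 0;0.5 -15 -20 0 0;0.5 0 0 0 0'
python3 - <<'E'
from see import *
c=camera("wrist");save(c,"w8");go(466,410,100,-.25)
f=[r for r in rects(c,"blue",(120,500))]
for r in f: print(*r)
for b in bodies(c,[r[2][:2] for r in f if r[2][0]<520]): print(*b)
E
```

```text
clock: 57.3
eef_pos: [584.7, -30.2, 166.4]
ee_rot: [-3.138, 0.021, -0.269]
ft_force: [-1.1, 0.0, -0.4]
opening: 42.6
clock: 58.68
eef_pos: [472.6, 300.1, 159.2]
ee_rot: [3.133, 0.042, -0.312]
ft_force: [0.3, -0.5, 0.2]
opening: 42.6
clk 58.73 pos [473.  299.2 159.1] tiltxy [-0.043  0.005] yaw -0.313 j6 2.29 | shift [ -38.2 -103.8   59.9] turn -0.063 F [ 0.8  0.5 -0.2] op 42.7
blue 751 [466.2 409.3  46.8] ang -0.267 [30. 13.]
minrect [array([498. , 402.2]), array([ 57. , 106.6]), np.float64(76.0)] edges -0.210 -0.184 centre y at fin x 407.7
```

View pics/w8.png

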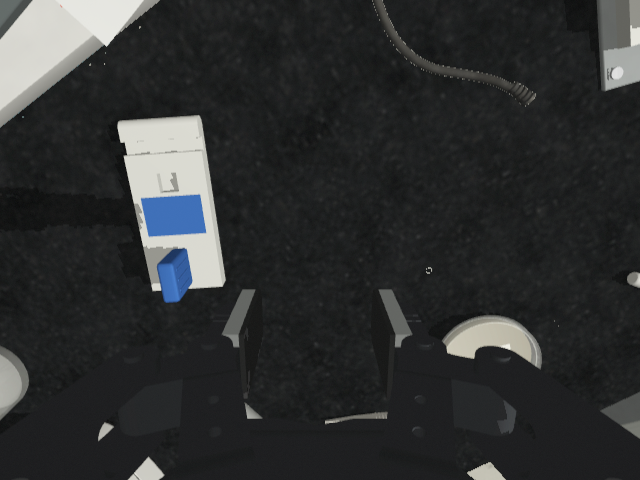

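```bash
python3 -m jog '0.5 -10 -25 0 -0.06;0.5 -10 -30 0 0;0.5 -10 -25 10 0;0.5 -4 -15 20 0;0.5 0 0 20 0;0.5 0 0 0 0;0.5 0 0 0 0'
python3 -c "
from h import *
go(467,409,21.5,-.25)"
```

```text
clock: 59.6
eef_pos: [466.3, 394.7, 103.8]
ee_rot: [3.128, 0.045, -0.268]
ft_force: [0.0, -1.0, 0.2]
opening: 42.8
clk 59.60 pos [466.3 394.7 103.8] tiltxy [-0.047 -0.001] yaw -0.268 j6 2.39 | shift [  0.6 -15.   82.2] turn -0.018 F [ 0.  -1.   0.2] op 42.8
```

```bash
python3 -m jog '0.5 0 -8 20 -0.018;0.5 0 -5 25 0;0.5 0 0 15 0;0.5 0 0 0 0;0.5 0 0 0 0'
python3 -c "
from h import *
go(467,409,21.5,-.25)"
```

```text
clock: 60.22
eef_pos: [468.4, 407.8, 41.5]
ee_rot: [3.131, 0.043, -0.249]
ft_force: [1.3, -0.1, -0.2]
opening: 42.7
clk 60.23 pos [468.4 407.8  41.5] tiltxy [-0.044  0.001] yaw -0.249 j6 2.38 | shift [-0.8 -1.  20. ] turn 0.001 F [ 1.3 -0.1 -0.2] op 42.7
```

```bash
python3 -m jog '0.5 -1 -1 12 0;0.5 0 0 8 0;0.5 0 0 0 0;0 0 0 0 0;0 0 0 0 0;0 0 0 0 0;0 0 0 0 0;0 0 0 0 0;0 0 0 -15 0;0 0 0 -30 0;0 0 0 -40 0;0 0 0 0 0' 80
python3 -c "
from h import *
go(446,-94,100,-.032)"
```

```text
clock: 61.72
eef_pos: [471.7, 409.6, 112.2]
ee_rot: [3.135, 0.04, -0.249]
ft_force: [0.8, 0.6, -0.9]
opening: 11.2
clk 61.73 pos [471.7 409.6 112.2] tiltxy [-0.041  0.003] yaw -0.249 j6 2.39 | shift [ 99.5 494.3  11.6] turn -0.217 F [ 0.8  0.6 -0.9] op 11.2
```

```bash
python3 -m jog '0 0 0 0 -0.11;0 0 0 0 -0.107;0 0 20 0 0;0 -1 30 0 0;0 -1 30 0 0;0 -1 30 0 0;0 -1 30 0 0;0 -1 30 0 0;0 -1 30 0 0;0 -1 30 0 0;0 0 20 0 0;0 0 0 0 0'
python3 -c "
from h import *
go(444,-95.3,100,-.032)"
```

```text
clock: 63.22
eef_pos: [453.9, 150.9, 110.4]
ee_rot: [3.141, 0.048, -0.023]
ft_force: [0.4, 0.9, -1.3]
opening: 10.5
clk 63.23 pos [453.9 150.9 110.4] tiltxy [-0.047  0.001] yaw -0.023 j6 1.74 | shift [ -3.7 246.4  10.7] turn 0.009 F [ 0.4  0.9 -1.3] op 10.5
```

```bash
python3 -m jog '0 0 20 0 0;0 0 30 0 0;0 0 30 0 0;0 0 30 0 0;0 0 30 0 0;0 0 30 0 0;0 0 30 0 0;0 0 20 0 0.008;0 0 0 15 0;0 0 0 20 0;0 0 0 0 0;0 0 0 0 0'
python3 -c "
from h import *
go(444,-95.3,30,-.032)"
```

```text
clock: 64.72
eef_pos: [449.9, -68.2, 74.8]
ee_rot: [-3.14, 0.046, -0.026]
ft_force: [-0.2, 0.0, -1.0]
opening: 10.2
clk 64.72 pos [449.9 -68.2  74.8] tiltxy [-0.045  0.003] yaw -0.026 j6 1.30 | shift [-3.1 27.3 45. ] turn 0.006 F [-0.2  0.  -1. ] op 10.2
```

```bash
python3 -m jog '0 -4 16 0 0.006;0 -1 10 8 0;0 0 0 15 0;0 0 0 7 0;0 0 0 0 0;0 0 0 0 0'
python3 - <<'E'
from see import *
c=camera("wrist");save(c,"w9");go(444,-95.3,28,-.032)
f=[r for r in rects(c,"blue",(-140,-60))]
for r in f: print(*r)
cv2.imwrite("pics/w9c.png",c["color"][0:400,80:560])
E
```

```text
clock: 65.47
eef_pos: [443.6, -97.8, 45.6]
ee_rot: [3.141, 0.042, -0.033]
ft_force: [1.1, -0.1, -0.2]
opening: 10.1
clk 65.53 pos [443.6 -97.8  45.6] tiltxy [-0.041  0.001] yaw -0.033 j6 1.24 | shift [ 1.  -2.5 17.6] turn -0.001 F [-1.   0.9 -2.1] op 10.4
blue 7237 [482.2 -99.3  36.3] ang 1.538 [44. 30.]
blue 2581 [442.6 -98.1  70.5] ang -0.033 [30. 11.]
```

View pics/w9c.png

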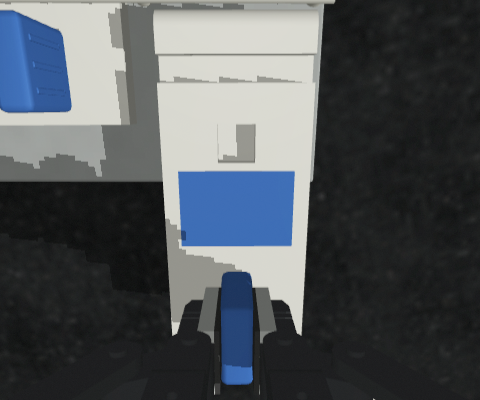

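```bash
python3 -m jog '0 0 -2.5 9 0;0 0 0 8 0;0 0 0 0 0;0 0 0 0 0'
python3 -c "
from h import *
go(444,-95.3,26.5,-.032)"
```

```text
clock: 66.03
eef_pos: [443.2, -94.9, 27.7]
ee_rot: [3.141, 0.041, -0.032]
ft_force: [-1.3, 0.0, -0.1]
opening: 10.5
clk 66.03 pos [443.2 -94.9  27.7] tiltxy [-0.041  0.   ] yaw -0.032 j6 1.25 | shift [0.9 0.4 1.1] turn -0.000 F [-1.3  0.  -0.1] op 10.5
```

```bash
python3 -m jog '0 10 0 0 0;0 10 0 -0.5 0;0 0 0 0 0'; python3 -m jog '0 15 0 -0.5 0;0 15 0 -0.5 0;0 0 0 0 0'
python3 -c "
from h import *
go(534.6,-98.2,26.5,-.032)"
```

```text
clock: 66.4
eef_pos: [465.5, -95.8, 27.7]
ee_rot: [3.14, 0.039, -0.032]
ft_force: [-0.3, -0.3, -0.4]
opening: 10.3
clock: 66.78
eef_pos: [496.0, -96.7, 27.5]
ee_rot: [3.14, 0.04, -0.032]
ft_force: [-0.5, -0.3, -1.9]
opening: 10.6
clk 66.78 pos [496.  -96.7  27.5] tiltxy [-0.04  0.  ] yaw -0.032 j6 1.28 | shift [38.6  0.3 -0.6] turn 0.000 F [-0.5 -0.3 -1.9] op 10.6
```

```bash
python3 -m jog '0 18 0 -0.5 0;0 20 0 0 0;0 14 0 0 0;0 10 0 0 0'
python3 -m jog '0.4 0 0 0 0;0.4 0 0 0 0;0.4 0 0 0 0'
python3 - <<'E'
from see import *
c=camera("wrist");go(598,-99.5,51)
for r in rects(c,"blue",(-150,100)): print(*r)
for r in rects(c,"bar",(-150,100)): print(*r)
E
```

```text
clock: 67.28
eef_pos: [534.6, -96.8, 25.5]
ee_rot: [-3.138, 0.092, -0.028]
ft_force: [-39.6, -4.8, 35.1]
opening: 10.4
clock: 67.65
eef_pos: [531.1, -96.6, 25.6]
ee_rot: [-3.137, 0.097, -0.029]
ft_force: [0.0, -0.3, 0.2]
opening: 33.9
clk 67.70 pos [531.2 -96.6  25.6] tiltxy [-0.097  0.007] yaw -0.029 j6 1.31 | shift [ 64.1   0.8 -31.7] turn 0.000 F [0.1 0.  0.1] op 34.3
blue 2565 [537.6 -29.9  50.6] ang -0.038 [27. 13.]
blue 2785 [533.7 -97.   50.8] ang -0.013 [31. 12.]
bar 8421 [ 598.1 -100.3   70.9] ang -0.361 [41. 12.]
bar 6153 [600.6 -35.   64.6] ang -1.428 [37. 12.]
bar 2424 [543.6 -63.4  78.3] ang 1.482 [34. 17.]
bar 2542 [ 541.5 -132.    78.4] ang -1.550 [35. 17.]
```

```bash
python3 -m jog '0.4 0 0 -40 0;0.4 0 0 -30 0;0.4 0 0 -10 -0.18;0.4 0 0 0 -0.18;0.4 0 0 0 -0.18;0.4 0 0 0 -0.18;0.4 0 0 0 -0.18;0.4 0 0 0 -0.18;0.4 0 0 0 -0.18;0.4 0 0 0 -0.18;0.4 0 0 0 -0.18;0.4 0 0 0 -0.18' 80; python3 -m jog '0.4 0 0 0 -0.18;0.4 0 0 0 -0.18;0.4 0 0 0 -0.18;0.4 0 0 0 -0.18;0.4 0 0 0 -0.18;0.4 0 0 0 0'
python3 -c "
from h import *
go(598,-100,75,2.781)"
```

```text
clock: 69.2
eef_pos: [543.2, -96.6, 107.7]
ee_rot: [-3.057, -0.028, 1.831]
ft_force: [0.2, 0.2, 0.7]
opening: 34.5
clock: 69.95
eef_pos: [545.1, -96.2, 107.5]
ee_rot: [-3.115, -0.081, 2.762]
ft_force: [0.5, 0.1, -0.4]
opening: 34.4
clk 69.95 pos [545.1 -96.2 107.5] tiltxy [-0.085  0.005] yaw 2.762 j6 -1.48 | shift [-53.   16.9  27.9] turn -0.019 F [ 0.5  0.1 -0.4] op 34.4
```

```bash
python3 -m jog '0.4 -20 6 0 -0.018;0.4 -18 6 8 0;0.4 -8 3 10 0;0.4 0 0 0 0;0.4 0 0 0 0'
python3 -c "
from h import *
go(598,-100,52,2.781)"
```

```text
clock: 70.58
eef_pos: [592.5, -98.7, 84.6]
ee_rot: [-3.115, -0.081, 2.766]
ft_force: [0.8, 0.4, -0.6]
opening: 34.1
clk 70.58 pos [592.5 -98.7  84.6] tiltxy [-0.085  0.005] yaw 2.766 j6 -1.47 | shift [-8.2  1.6 32. ] turn -0.015 F [ 0.8  0.4 -0.6] op 34.1
```

```bash
python3 -m jog '0.4 -4 1 11 -0.015;0.4 -4 1 11 0;0.4 0 0 5 0;0.4 0 0 0 0;0 0 0 0 0;0 0 0 0 0;0 0 0 0 0;0 0 0 0 0;0 6 -2 0 0;0 6 -2 0 0;0 6 -2 0 0;0 0 0 0 0'
python3 -c "
from h import *
go(598,-100,51,2.781)"
```

```text
clock: 72.08
eef_pos: [597.3, -99.7, 55.7]
ee_rot: [-3.129, -0.038, 2.779]
ft_force: [-3.3, -0.3, 1.5]
opening: 8.9
clk 72.08 pos [597.3 -99.7  55.7] tiltxy [-0.041  0.002] yaw 2.779 j6 -1.49 | shift [-0.9  0.1  4.6] turn -0.002 F [-3.3 -0.3  1.5] op 8.9
```

```bash
python3 -m jog '0.4 0 0 0 0;0.4 0 0 0 0;0.4 -1 0 5 0;0.4 0 0 0 0;0 0 0 0 0;0 0 0 0 0;0 0 0 0 0;0 0 0 0 0;0 6 -2 0 0;0 6 -2 0 0;0 6 -2 0 0;0 0 0 0 0'
python3 -c "
from h import *
go(598,-100,51,2.781)"
python3 -m jog '0 0 0 0 -0.18;0 0 0 0 -0.18;0 0 0 0 -0.18;0 0 0 0 -0.18;0 0 0 0 0'
python3 -c "
from h import *
go(598,-100,51,2.781)"
```

```text
clock: 73.58
eef_pos: [597.5, -99.9, 52.0]
ee_rot: [-3.141, 0.005, 2.777]
ft_force: [-3.7, 0.7, 5.9]
opening: 9.1
clk 73.58 pos [597.5 -99.9  52. ] tiltxy [ 0.005 -0.003] yaw 2.777 j6 -1.50 | shift [-0.5  0.1  1. ] turn -0.004 F [-3.7  0.7  5.9] op 9.1
clock: 74.2
eef_pos: [597.3, -99.7, 52.0]
ee_rot: [-3.137, 0.003, -2.765]
ft_force: [2.5, 1.2, 0.9]
opening: 9.1
clk 74.20 pos [597.3 -99.7  52. ] tiltxy [ 0.004 -0.003] yaw -2.765 j6 -2.24 | shift [-0.6 -0.5  1. ] turn 0.737 F [2.5 1.2 0.9] op 9.1
```

```bash
python3 -m jog '0 0 0 5 0;0 0 0 3 0.1;0 0 0 3 0.17;0 0 0 3 0.17;0 0 0 3 0.17;0 0 0 3 0.17'
python3 -m jog '0 0 0 2.5 0.17;0 0 0 2.5 0.17;0 0 0 2.5 0.17;0 0 0 2.5 0.17;0 0 0 2.5 0.17;0 0 0 2.5 0.17'
python3 -m jog '0 0 0 2.5 0.17;0 0 0 2.5 0.17;0 0 0 2.5 0.17;0 0 0 2.5 0.17;0 0 0 2.5 0.17;0 0 0 2.5 0.17'
python3 -m jog '0 0 0 2.5 0.17;0 0 0 2.5 0.17;0 0 0 2.5 0.17;0 0 0 2.5 0.17;0 0 0 2.5 0.17;0 0 0 2.5 0.17'
python3 -m jog '0 0 0 2.5 0.17;0 0 0 2.5 0.17;0 0 0 2.5 0.17;0 0 0 2.5 0.17'
python3 -c "
from h import *
go(598,-100,51)"
```

```text
clock: 74.95
eef_pos: [597.5, -99.9, 46.6]
ee_rot: [-3.141, 0.011, 2.69]
ft_force: [-6.1, 2.4, 21.2]
opening: 9.3
clock: 75.7
eef_pos: [597.1, -100.1, 46.0]
ee_rot: [3.128, 0.008, 1.609]
ft_force: [-4.4, 1.7, 18.2]
opening: 9.1
clock: 76.45
eef_pos: [596.8, -99.9, 44.3]
ee_rot: [3.125, -0.013, 0.528]
ft_force: [-4.9, 1.6, 18.3]
opening: 9.4
clock: 77.2
eef_pos: [596.8, -99.7, 42.7]
ee_rot: [-3.136, -0.026, -0.553]
ft_force: [-5.0, 1.3, 17.6]
opening: 9.1
clock: 77.7
eef_pos: [596.9, -99.5, 42.1]
ee_rot: [-3.117, -0.019, -1.272]
ft_force: [-4.7, 3.7, 19.3]
opening: 9.1
clk 77.70 pos [596.9 -99.5  42.1] tiltxy [ 0.029 -0.011] yaw -1.272 j6 2.55 | shift [ 0.9 -1.1 -8.9] turn 0.000 F [-4.7  3.7 19.3] op 9.1
```

Release, retreat, and check everything: bars, fins, tray.

```bash
python3 -m jog '0 0 0 2.5 0.17;0 0 0 2.5 0.17;0.4 0 0 -2 0;0.4 0 0 0 0;0.4 0 0 -20 0;0.4 0 0 -30 0;0.4 0 0 -40 0;0.4 0 0 -40 0;0.4 0 0 -40 0;0.4 0 0 0 0'
python3 - <<'E'
from see import *
c=camera("wrist");go(500,-50,250,-.03)
for k in("blue","bar"):
  for r in rects(c,k,(-150,100)): print(*r)
E
```

```text
clock: 78.95
eef_pos: [588.3, -97.6, 214.6]
ee_rot: [-3.121, -0.009, -1.654]
ft_force: [-0.0, -0.2, -0.2]
opening: 34.2
clk 79.00 pos [587.3 -97.3 212.4] tiltxy [ 0.016 -0.01 ] yaw -1.653 j6 2.94 | shift [-39.7  90.2 -39.5] turn -1.623 F [ 0.5 -0.  -0.6] op 34.1
blue 538 [533.6 -97.6  51. ] ang -0.028 [30. 11.]
blue 367 [534.4 -29.7  50.8] ang -0.028 [27. 11.]
bar 753 [ 597.7 -100.6   64.7] ang 1.508 [41. 12.]
bar 644 [600.3 -32.4  64.6] ang -1.445 [41. 12.]
bar 572 [602.5  36.3  64.5] ang -1.167 [42. 12.]
```

```bash
python3 -m jog '0.4 0 0 -5 -0.18;0.4 0 0 -5 -0.18;0.4 0 0 -5 -0.18;0.4 0 0 -5 -0.18;0.4 0 0 -5 -0.18;0.4 0 0 0 -0.18;0.4 0 0 0 -0.18;0.4 0 0 0 -0.18;0.4 0 0 0 -0.18;0.4 -20 15 0 0;0.4 -25 15 0 0;0.4 0 0 0 0'
python3 - <<'E'
from see import *
c=camera("wrist");s=camera("side");go(500,-50,250,-.03)
for k in("blue","bar","orange"):
  for r in rects(c,k,(-400,100)): print(*r)
cv2.imwrite("pics/end.png",np.hstack([cv2.resize(c["color"],(400,300)),cv2.resize(s["color"][140:440,180:480],(300,300))]))
E
```

```text
clock: 80.5
eef_pos: [529.1, -125.8, 210.9]
ee_rot: [-3.137, 0.034, 0.007]
ft_force: [0.8, 0.4, 1.2]
opening: 34.2
clk 80.60 pos [ 530.6 -125.1  211.3] tiltxy [-0.032  0.004] yaw 0.008 j6 1.20 | shift [-31.2 -75.5 -37.3] turn 0.038 F [ 0.9 -0.6  0.9] op 34.4
blue 645 [538.   38.8  50.8] ang -0.036 [29. 13.]
blue 588 [535.8 -29.7  50.9] ang -0.040 [29. 12.]
blue 553 [533.7 -97.5  51. ] ang -0.024 [29. 12.]
bar 1017 [602.2  36.1  64.7] ang -1.167 [42. 12.]
bar 963 [599.9 -32.3  64.7] ang -1.428 [42. 12.]
bar 932 [ 597.3 -100.5   64.8] ang 1.495 [41. 12.]
orange 573 [ 485.  -314.8   50.8] ang -0.257 [29. 13.]
```

View pics/end.png

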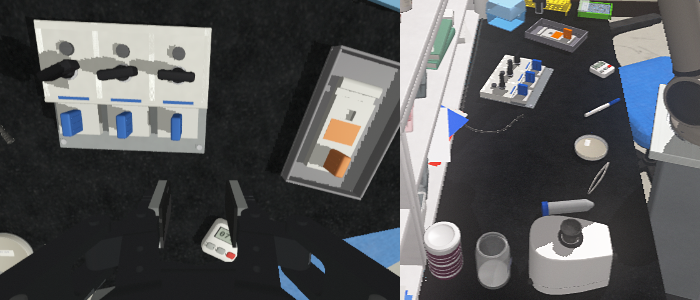

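All three bays are filled and their screws are down. The spent cassette is flat in the tray, and the jar and timer stand where they were.

```bash
python3 -c "
from station import hand_in;print(hand_in())"
```

```text
the job is handed in; nothing more can be done
None
```

The job is done and handed in at about 81 s of the 210 s allowed. I pulled the spent cassette from the left bay and laid it flat in the tray. The three fresh cassettes are home in the left, middle and right bays, each locked with its screw.

**Last checks:**
- **Screws:** all three bars read 64.5–64.8 mm at the top, against 71 mm when unstarted. That is about 6.3 mm driven, where 5.6 mm is required.
- **Fresh cassettes:** each fin lies about 64 mm before its screw axis, where 65 mm is expected, and is in line with the dock to within about 0.01 rad.
- **Spent cassette:** its fin top is at 51 mm, as it should be for a cassette flat on the tray floor, and it sits near the tray's centre.
- **Jar and timer:** both looked upright and in place in the last pictures. I did not measure how far either may have moved.
- **Robot:** the gripper was clear of everything.

**Along the way:**
- The left cassette backed out about 6 mm when I pulled on its fin to straighten the tool. I pushed it home again before driving its screw.
- The right screw's free bar was turned slightly while I was driving the middle one. It had not started (bar top at 71.0 mm) and was driven normally afterwards.

No check failed or disagreed at the end.

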